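Stack a sensor module in the curing station and start the cure

ROBOT

A 6-joint arm with a two-finger parallel gripper is mounted at the origin on the work surface. World frame = base frame: x ahead of the robot, y to its left, z up, the work surface at z = 0. Lengths are in m, angles in degrees, forces in N, time in s.
With the tool pointing down it reaches from about 0.4 to 0.825 m from the base axis. Payload 7 kg.
Tool frame: the origin (TCP) lies at the very end of the fingers, on their centre line; the grasp point (between the pads) lies 19 mm behind it; z points along the fingers, y is the direction in which the jaws open and shut (so a half turn about z gives the same grasp; the last joint's range is limited). The gripper opens to 88 mm and grips with 3 to 60 N. Pads are 19 mm wide; open, the fingers measure 130 mm over their backs; the gripper's body (78 mm by 193 mm) begins 47 mm behind the grasp point.
Start: joints at [83.887, 20.546, 0.682, 0, -70.136, -16.507], TCP at [0.26, 0.623, 0.227] pointing down, gripper open.
Joint ranges: [-176.03, 176.03], [-82.01, 121.73], [-58.28, 71.71], [-173.87, 95.51], [-174.79, -0.11], [-173.66, 173.66]. Speed limits (degrees/s): [136.94, 136.94, 172.46, 180, 180, 180].

INTERFACE

Orientations are given as [roll, pitch, yaw] about the fixed x, y, z axes, in that order (R = Rz(yaw) Ry(pitch) Rx(roll)).
In Python, from plant import ctrl gives the robot as it stands.
- The arm moves only by the tool move_arm, never from a script. Its argument "increments" is a list of rows, each a list of 2 entries, a list of its own where there are three numbers: the shift along the world's x, y, z in mm, then the turn about the world's z in rad. A call has exactly 8 rows; each row shifts and turns the pose as measured when the row begins; what a row does not reach is not made up. A row lasts 1/10 s, in which the tool goes at most 50 mm and 8.59 degrees, less where a joint would pass 70% of its speed; a pose out of reach is approached as far as the arm can. A call with a gripper value outside its range is refused whole. "jaw" is the gripper command: -1 is shut, 1 is fully open, values between are in proportion, set as the call begins (left out, the last holds). The fingers move at their own pace and stop on an object; the grip force is fixed at half the most. Time passes only in rows, so rows that do not move let the fingers close, or fill a call up. It gives the time, the measured TCP pose, the force and the opening at its end, in the units of the state.
- ctrl.get_obs(): the state, without advancing time (a new reading comes with each control period).
- ctrl.snapshot(name): name is "scene" or "top"; returns a dict with "color" (480x640x3 uint8, red, green, blue), "fx", "fy", "cx", "cy" (pixels), "D" ([k1, k2, p1, p2, k3] as OpenCV has them; the pictures are not rectified), "R" (3x3) and "t" (3): a world point X has camera coordinates R X + t. Camera axes: x right, y down, z forward; pixel columns grow to the right and rows downward; lengths in m; the calibration is good to about 2 mm. A picture is of the moment at which its call begins. There is no depth.
- ctrl.close_job(): hands the job in, once; it reports no verdict.
The state is a dict: "clock": time; "joint_pos": joint angles; "qvel": joint speeds; "tau": joint torques, N m; "tool_pos": TCP position; "orientation": TCP orientation; "force": force on the tool from outside, world axes, zero at the start; "moment": the same for the moment, N m; "opening": finger opening in m.
Only numpy, scipy, OpenCV 4.12 (cv2) and the standard library are available. Lean on these libraries where they do the work, as an engineer would, in place of code of your own. Each camera call takes 0.05 s, during which the arm holds its last target.

TASK

Lift the orange lid off the curing station by its knob and set it down, knob up, on the black rubber mat. Then build the module in the pocket inside the station, each part lying flat and square in the corner guides: first the silver-white housing with the green board on it, next every yellow spacer frame on the bench, last the black cover on top. Put the lid back squarely so that it seats on the station, then press the red start button fully down (never press it while the lid is off), and leave the other things on the bench where they are.

Things in the scene. Friction and masses are not known exactly. Their poses are not given: they have to be found in the camera images.
- station: fixed white open-topped box, 124 (x) x 156 (y) mm, walls 6 mm, rim 90 and inner floor 20 mm above the bench, inner space 112 x 144 mm. Origin: bench level under the box's middle; z up. Grey console, 52 x 110 x 45 mm high, on its +x side. With the lid seated the lid's origin is 85 mm above this origin, axes parallel (a half turn is as good)
- pocket (a point): middle of the pocket at the station's inner floor, axes as the station's. Pocket 81 (x) x 59 (y) mm between four aluminium L corner guides, legs 18 mm long, 5 mm thick, 54 mm high, then flared out 4 mm up to 63 mm above the floor; the middle of each side is open (45 mm on the long sides), so fingers can straddle a part's long sides
- lid: loose orange lid, 0.3 kg: plate 130 (x) x 162 (y) x 6 mm over a 98 x 130 x 5 mm plug that drops loosely (7 mm play) into the station's opening. Origin: middle of the plug's underside, z up; at the start it is on the station
- knob (a point): point on the lid's black upright knob, a cylinder 28 mm in diameter and 36 mm tall on the middle of the plate; the point is 35 mm above the lid's origin, the knob's top 47 mm above it
- rest: black rubber mat for the lid, fixed, 150 (x) x 182 (y) x 2 mm, with two thin yellow lines; origin: middle of its underside on the bench
- housing: loose; flat rectangle 76 long (its x) x 54 wide (its y) mm, 14 mm thick, silver-white aluminium with a green circuit board inlaid on top, 0.15 kg; origin: middle of its underside, z up. It goes lowest
- spacer1: loose; flat rectangle 76 long (its x) x 54 wide (its y) mm, 12 mm thick, yellow plastic frame with a window, 0.05 kg; origin: middle of its underside. One to three spacers are present, all alike and in any order
- spacer2: as spacer1; may be absent
- spacer3: as spacer1; may be absent
- cover: loose; flat rectangle 76 long (its x) x 54 wide (its y) mm, 12 mm thick, black plastic with a round steel-rimmed window on top, 0.09 kg; origin: middle of its underside. It goes on top of all spacers
- start_top (a point): top of the red start button (30 mm across) on the console, pressed straight down
- start (a joint): travel of the start button in m: 0 up, 0.006 fully down; a spring of 5 N when fully down brings it back up
- solvent_bottle: bystander: white bottle with steel cap, 60 mm across, 130 tall; origin under its middle
- multimeter: bystander: blue multimeter lying flat, 170 x 85 x 36 mm
- phone: bystander: black phone, 145 x 70 x 9 mm
- screwdriver: bystander: green-handled screwdriver, 170 mm long, lying along its x
- tweezers: bystander: steel tweezers, 120 mm long
- tape: bystander: roll of yellow tape lying flat, 76 mm across, 20 high
There are look-alikes about, which are no part of the job. Several things have the shape of the lid; the one meant has the colours described above.

How it is judged (in metres and radians):
On the way, in this order (a step that is already met when the one before it is completed fails the run):
1. the lid lies on the rubber mat, knob up, let go (horizontal distance between lid and rest below 0.045 m and height (world z) of lid below 0.006 m and angle between lid's own z axis and vertical below 0.05 rad and contact force between lid and the fingers below 0.1 N and linear speed of lid below 0.03 m/s), for 0.2 s.
2. the housing lies at the bottom of the pocket, let go (x of housing in the frame of pocket between -0.005 and 0.005 m and y of housing in the frame of pocket between -0.005 and 0.005 m and z of housing in the frame of pocket between -0.003 and 0.003 m and angle between housing's own z axis and vertical below 0.06 rad and angle between the x axis of housing and the x axis of pocket, either way round below 0.12 rad and linear speed of housing below 0.03 m/s and contact force between housing and the fingers below 0.1 N), for 0.2 s.
3. all spacer frames lie in the pocket on the housing (all of step 2 and x of spacer1 in the frame of pocket between -0.005 and 0.005 m and y of spacer1 in the frame of pocket between -0.005 and 0.005 m and z of spacer1 in the frame of pocket between 0.0115 and 0.0405 m and angle between each of spacer1, spacer2, spacer3's own z axis and vertical below 0.06 rad and angle between the x axis of each of spacer1, spacer2, spacer3 and the x axis of pocket, either way round below 0.12 rad and linear speed of each of spacer1, spacer2, spacer3 below 0.03 m/s and contact force between each of spacer1, spacer2, spacer3 and the fingers below 0.1 N and x of spacer2 in the frame of pocket between -0.005 and 0.005 m and y of spacer2 in the frame of pocket between -0.005 and 0.005 m and z of spacer2 in the frame of pocket between 0.0115 and 0.0405 m and x of spacer3 in the frame of pocket between -0.005 and 0.005 m and y of spacer3 in the frame of pocket between -0.005 and 0.005 m and z of spacer3 in the frame of pocket between 0.0115 and 0.0405 m), for 0.2 s.
4. the cover lies in the pocket on top of them (all of step 3 and x of cover in the frame of pocket between -0.005 and 0.005 m and y of cover in the frame of pocket between -0.005 and 0.005 m and z of cover in the frame of pocket between 0.0235 and 0.0535 m and angle between cover's own z axis and vertical below 0.06 rad and angle between the x axis of cover and the x axis of pocket, either way round below 0.12 rad and linear speed of cover below 0.03 m/s and contact force between cover and the fingers below 0.1 N and z of cover in the frame of spacer1 above 0.009 m and z of cover in the frame of spacer2 above 0.009 m and z of cover in the frame of spacer3 above 0.009 m and z of each of spacer1, spacer2, spacer3 in the frame of housing above 0.011 m), for 0.2 s.
5. the lid is seated on the station again, let go (horizontal distance between lid and station below 0.012 m and z of lid in the frame of station between 0.082 and 0.0875 m and angle between lid's own z axis and vertical below 0.03 rad and angle between the x axis of lid and the x axis of station, either way round below 0.12 rad and contact force between lid and the fingers below 0.1 N and linear speed of lid below 0.03 m/s), for 0.2 s.
6. the start button is pressed down with the lid on (value of joint start above 0.0042 m and horizontal distance between lid and station below 0.012 m and z of lid in the frame of station between 0.082 and 0.0875 m and angle between lid's own z axis and vertical below 0.03 rad and angle between the x axis of lid and the x axis of station, either way round below 0.12 rad), for 0.05 s.
At the end, for the whole second after the job is handed in: Housing, all spacers present and cover lie stacked in that order in the pocket, each within 5 mm of its middle, flat (0.06 rad) and square (0.12 rad); the lid is seated on the station (within 12 mm, 0.12 rad), released and at rest; the button was pressed and is up again (all of step 4 and all of step 5 and value of joint start below 0.002 m); the robot touches nothing.
It fails at once if the start button is pressed while the lid is off the station (value of joint start above 0.003 m and horizontal distance between lid and station above 0.03 m).
It fails at once if a bystander is shifted by more than 50 mm (distance of any of solvent_bottle, multimeter, phone, screwdriver, tweezers, tape from where it was at the start of the episode above 0.05 m).
It fails at once if the bottle is tipped over (angle between solvent_bottle's own z axis and vertical above 0.5 rad).
Of spacer1, spacer2, spacer3 only 1 to 3 are there at a start; the rules pass over those that are not, and their reading is None.
At some moment in a run one of housing, spacer1, spacer2, spacer3, cover may be knocked a few centimetres aside while the robot is not near it.
Once in a run the grip may slacken for a moment while it holds something.
It also fails if it takes over 210 s, if anything falls off the work surface, if the arm or the gripper's body presses on something with over 40 N, if the wrist force passes 120 N, or if a joint passes its speed limit or range.

## Working session

There is one attempt and no reset: what is moved stays moved. The work goes in short steps, Python scripts to look and compute and a tool call to move; the robot and the scene stay as the last step left them, time stands still between calls to the robot, and variables do not carry over. Pictures are saved under pics/ and viewed, and the job is handed in when it is done.

Besides the shell and the picture viewer there is one more tool, called after "Emit:" as a command line: name --argument value ..., lists and objects as JSON in quotes. move_arm: Moves the arm, as the interface text tells. Its arguments: {"type":"object","properties":{"increments":{"type":"array","items":{"type":"array"}},"jaw":{"type":"number"}},"required":["increments"]}

```bash
ls; mkdir -p pics; python3 - <<'E'
from plant import ctrl
import cv2
o=ctrl.get_obs();print(o)
for n in("scene","top"):
    s=ctrl.snapshot(n)
    cv2.imwrite(f"pics/{n}0.png",s["color"][:,:,::-1])
    print({k:v for k,v in s.items() if k!="color"})
E
```

```text
pics
{'clock': 0.0, 'joint_pos': array([ 8.38861949e+01,  2.05917974e+01,  6.35087786e-01, -2.15842888e-02,
       -7.01356126e+01, -1.65062006e+01]), 'qvel': array([-0.11929696,  0.08906877,  0.03299882,  0.00580662, -0.04999641,
        0.0024183 ]), 'tau': array([-1.04899147e-03, -5.82726359e+01,  2.93049645e+01,  6.99740946e+00,
        6.91365130e-03, -1.60767645e-04]), 'tool_pos': array([0.25945338, 0.62262325, 0.22562397]), 'orientation': array([ 1.79905717e+02, -6.77879080e-03, -2.26273507e+01]), 'force': array([ 0.13277683, -0.26414173,  0.2108254 ]), 'moment': array([-0.03954841,  0.00516546,  0.05413269]), 'opening': 0.08748893580111601}
{'fx': 554.6611218137722, 'fy': 554.6611218137722, 'cx': 311.60556834350973, 'cy': 231.5019078325999, 'D': array([-0.12461129,  0.        ,  0.        ,  0.        ,  0.        ]), 'R': array([[ 0.11186524,  0.99361145,  0.0149151 ],
       [ 0.6543457 , -0.06235659, -0.75362017],
       [-0.74787557,  0.09406353, -0.65714092]]), 't': array([-0.08592897, -0.22942023,  1.70135115])}
{'fx': 447.7926606216788, 'fy': 447.7926606216788, 'cx': 320.2425302002467, 'cy': 235.6353929226983, 'D': array([-0.00519729,  0.        ,  0.        ,  0.        ,  0.        ]), 'R': array([[-0.01803527, -0.99983585,  0.00173407],
       [-0.99310496,  0.01771287, -0.11588264],
       [ 0.1158329 , -0.00381209, -0.9932614 ]]), 't': array([0.03521593, 0.47311974, 1.11822136])}
```

View pics/scene0.png

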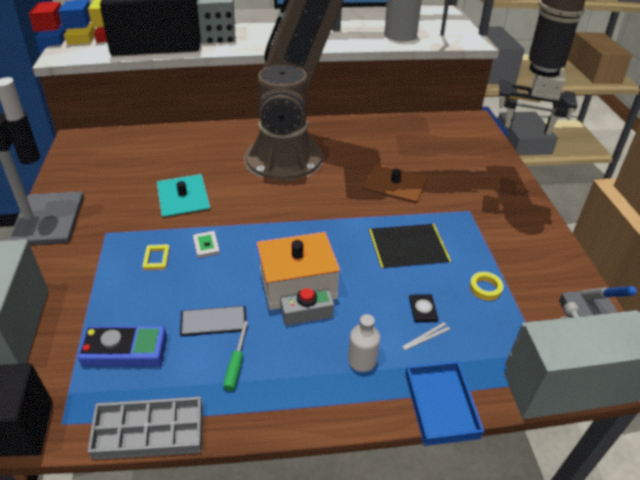

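View pics/top0.png

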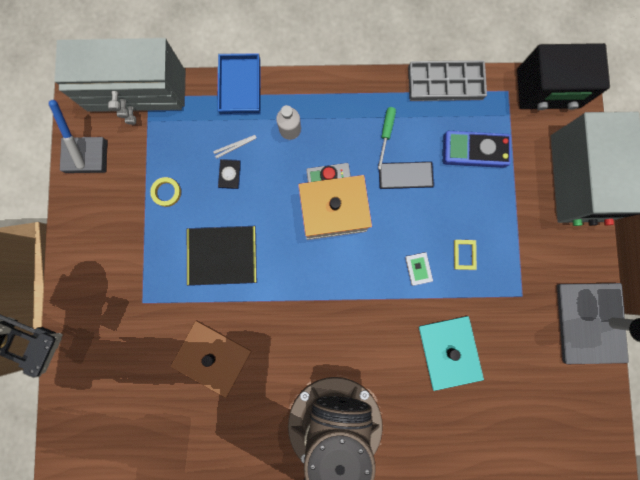

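```bash
cat > h.py <<'E'
import numpy as np,cv2
from scipy.optimize import minimize
def K(s): return np.array([[s["fx"],0,s["cx"]],[0,s["fy"],s["cy"]],[0,0,1.]])
def proj(s,X):
    return cv2.projectPoints(np.asarray(X,float).reshape(-1,3),cv2.Rodrigues(s["R"])[0],s["t"],K(s),s["D"])[0].reshape(-1,2)
def back(s,px,z):
    p=cv2.undistortPoints(np.asarray(px,float).reshape(-1,1,2),K(s),s["D"]).reshape(-1,2)
    d=np.c_[p,np.ones(len(p))]@s["R"]; c=-s["R"].T@s["t"]
    return c+d*((z-c[2])/d[:,2])[:,None]
def box(x,y,yaw,L,W,z0,z1):
    c,s=np.cos(yaw),np.sin(yaw)
    return np.array([[x+c*a-s*b,y+s*a+c*b,z] for z in(z0,z1) for a,b in((L/2,W/2),(-L/2,W/2),(-L/2,-W/2),(L/2,-W/2))])
def sil(s,pts,sh=(480,640)):
    h=cv2.convexHull(proj(s,pts).astype(np.float32)).reshape(-1,2)
    m=np.zeros(sh,np.uint8); cv2.fillPoly(m,[np.round((h)*256).astype(np.int32)],255,lineType=cv2.LINE_AA,shift=8)
    return m/255.
def biggest(m,seed):
    n,l,st,c=cv2.connectedComponentsWithStats(m.astype(np.uint8))
    i=min(range(1,n),key=lambda i:np.hypot(*(c[i]-seed))+ (1e4 if st[i,4]<60 else 0))
    o=(l==i).astype(np.uint8)
    cs,_=cv2.findContours(o,cv2.RETR_EXTERNAL,cv2.CHAIN_APPROX_NONE)
    f=np.zeros_like(o); cv2.drawContours(f,cs,-1,1,-1); return f
def fit(sm,x0,L,W,z0,z1):
    "sm: list of (snapshot,filled mask); returns x,y,yaw,cost"
    best=None
    def cost(p):
        return sum(np.abs(sil(s,box(p[0]/1e3,p[1]/1e3,p[2]/50,L,W,z0,z1))-m).sum() for s,m in sm)
    for a in np.arange(0,180,15):
        p=np.array([x0[0]*1e3,x0[1]*1e3,np.radians(a)*50]); c=cost(p)
        if best is None or c<best[0]: best=(c,p)
    p=best[1]
    for _ in range(3):
        r=minimize(cost,p,method="Nelder-Mead",options=dict(initial_simplex=p+np.array([[0,0,0],[6,0,0],[0,6,0],[0,0,8]]),xatol=.05,fatol=.1)); p=r.x
    return p[0],p[1],np.degrees(p[2]/50),r.fun,sum(m.sum() for s,m in sm)
E
python3 - <<'E'
import cv2,numpy as np
a=cv2.imread("pics/top0.png");b=cv2.imread("pics/scene0.png")
def cr(im,x,y,w=90,h=90,k=4): return cv2.resize(im[y:y+h,x:x+w],None,fx=k*67.5/w/4*1,fy=k*67.5/h/4*1) 
t=[(a,395,225,90,90),(a,190,140,90,90),(a,290,150,90,90),(a,130,150,90,90),
   (b,130,215,100,100),(b,390,270,100,100),(b,245,220,110,110),(a,180,220,90,90)]
o=np.vstack([np.hstack([cv2.resize(i[y:y+h,x:x+w],(200,200),interpolation=cv2.INTER_CUBIC) for i,x,y,w,h in t[j:j+4]]) for j in(0,4)])
cv2.imwrite("pics/crop0.png",o)
E
```

```text
(no output)
```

View pics/crop0.png

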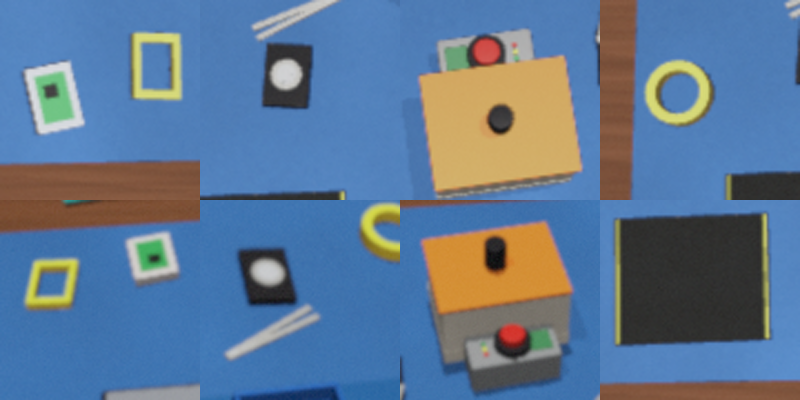

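The pictures show three knobbed lids in the top view: orange at (335,203) on the station, brown at (208,360) and teal at (453,353). The orange one fits by colour and because it sits on the station. There are two yellow things. The rectangular frame at (466,254) is the only spacer, and the ring at (165,192) is the tape. The housing is at (419,269), the cover at (229,174) and the mat at (222,256).

```bash
cat > meas.py <<'E'
from plant import ctrl
from h import *
def masks(s):
    c=cv2.cvtColor(s["color"],cv2.COLOR_RGB2HSV).astype(int);H,S,V=c[...,0],c[...,1],c[...,2]
    return dict(orange=(H<22)&(H>5)&(S>120)&(V>150), yellow=(H>22)&(H<36)&(S>90)&(V>110), blue=(H>98)&(H<118)&(S>110),H=H,S=S,V=V)
def obj(snaps,name,x0,L,W,z0,z1):
    out=[]
    for s in snaps:
        M=masks(s); cen=proj(s,[[*x0,(z0+z1)/2]])[0]
        m=M[name] if name in M else ~M["blue"]
        roi=np.zeros((480,640),np.uint8); cv2.circle(roi,tuple(np.round(cen).astype(int)),int(np.ptp(proj(s,box(*x0,.5,L,W,z0,z1)),axis=0).max()*.8),1,-1)
        out.append((s,biggest(m&(roi>0),cen)))
    return out
E
python3 - <<'E'
from meas import *
S=[ctrl.snapshot("top"),ctrl.snapshot("scene")]
px=dict(lid=(335,205),housing=(419,269),spacer=(466,254),cover=(229,174),rest=(222,256))
spec=dict(lid=("orange",.130,.162,.090,.096),housing=("nb",.076,.054,0,.014),spacer=("nb",.076,.054,0,.012),cover=("nb",.076,.054,0,.012),rest=("nb",.150,.182,0,.002))
for k in px:
    n,L,W,z0,z1=spec[k]; x0=back(S[0],[px[k]],(z0+z1)/2)[0,:2]
    om=obj(S,n,x0,L,W,z0,z1)
    for q in([om[0]],[om[1]],om): print(k,np.round(fit(q,x0,L,W,z0,z1),1))
E
```

```text
lid [ 540.9   -9.7    8.1  284.9 3396. ]
lid [ 540.2  -10.2    9.   299.8 2917. ]
lid [ 540.3  -10.2    9.1  616.1 6313. ]
housing [ 386.1 -226.    10.9   38.7  705. ]
housing [ 383.3 -225.    11.    39.6  601. ]
housing [ 385.5 -225.5   10.9   91.3 1306. ]
spacer [ 420.3 -348.    -3.3   37.   718. ]
spacer [ 419.7 -347.1   -2.    34.5  658. ]
spacer [ 420.1 -347.6   -2.4   78.2 1376. ]
cover [6.459e+02 2.661e+02 3.000e-01 1.283e+02 5.560e+02]
cover [643.6 266.2  -3.5 215.7 572. ]
cover [6.451e+02 2.661e+02 3.000e-01 3.552e+02 1.128e+03]
rest [4.300e+02 2.861e+02 7.000e-01 1.948e+02 3.979e+03]
rest [4.259e+02 2.870e+02 1.200e+00 2.450e+02 2.736e+03]
rest [4.298e+02 2.866e+02 1.000e+00 4.409e+02 6.715e+03]
```

Emit:
move_arm --increments '[[[17,-40,0],0.035],[[17,-40,0],0.035],[[17,-40,0],0.035],[[17,-40,0],0.035],[[17,-40,0],0.035],[[17,-40,0],0.035],[[17,-40,0],0.035],[[17,-40,0],0.035]]' --jaw 1

```text
clock: 1.0
tool_pos: [0.3958, 0.2943, 0.2224]
orientation: [179.8, -0.0, -5.6]
force: [1.2, 0.1, 0.3]
opening: 0.0877
```

Emit:
move_arm --increments '[[[20,-42,0],0.035],[[20,-42,0],0.035],[[20,-42,0],0.035],[[20,-42,0],0.035],[[20,-42,0],0.035],[[20,-42,0],0.035],[[20,-42,0],0.035],[[5,-10,0],0.01]]'

```text
clock: 1.8
tool_pos: [0.5441, -0.0261, 0.2239]
orientation: [179.9, -0.2, 9.7]
force: [-1.1, 1.0, -0.7]
opening: 0.0878
```

```bash
python3 - <<'E'
from meas import *
for n in("top","scene"):
    s=ctrl.snapshot(n); im=cv2.imread(f"pics/{n}0.png")
    s["color"]=im[:,:,::-1]; V=im.max(2)
    c=proj(s,[[.54,-.01,.114]])[0]
    m=np.zeros((480,640),np.uint8);cv2.circle(m,tuple(c.astype(int)),18,1,-1)
    k=biggest((V<75)&(m>0),c)
    # fit cylinder centre
    a=np.linspace(0,6.28,40)
    def f(p): 
        P=[[p[0]/1e3+.014*np.cos(t),p[1]/1e3+.014*np.sin(t),z] for t in a for z in(.096,.132)]
        return np.abs(sil(s,P)-k).sum()
    r=minimize(f,[540,-10],method="Nelder-Mead",options=dict(initial_simplex=[[535,-15],[548,-12],[538,-2]]))
    print(n,c,k.sum(),r.x,r.fun)
E
```

```text
top [335.20496247 203.52995955] 96 [538.4231596   -7.14953136] 70.32156862745099
scene [296.28204944 249.04049921] 151 [540.30735999  -7.42931157] 122.5294117647059
```

Emit:
move_arm --increments '[[[-2,9,-20],0],[[-2,8,-25],0],[[0,0,-25],0],[[0,0,-20],0],[[0,0,-15],0],[[0,0,-8],0],[[0,0,-2],0],[[0,0,0],0]]'

```text
clock: 2.7
tool_pos: [0.5378, -0.0027, 0.1064]
orientation: [180.0, -0.4, 9.7]
force: [-0.0, -0.2, 0.5]
opening: 0.0879
```

Emit:
move_arm --increments '[[[2,-5,-3],0],[[0,-1,-1],0],[[0,0,0],0],[[0,0,0],0],[[0,0,0],0],[[0,0,0],0],[[0,0,0],0],[[0,0,0],0]]'

```text
clock: 3.5
tool_pos: [0.5418, -0.0088, 0.1052]
orientation: [180.0, -0.7, 9.7]
force: [-0.1, 0.5, -0.5]
opening: 0.0875
```

```bash
python3 - <<'E'
from plant import ctrl
import cv2
print(ctrl.get_obs()["tool_pos"])
s=ctrl.snapshot("scene")["color"][190:310,230:370,::-1]
cv2.imwrite("pics/s1.png",cv2.resize(s,None,fx=5,fy=5,interpolation=cv2.INTER_CUBIC))
E
```

```text
[ 0.54180493 -0.00880059  0.10517824]
```

View pics/s1.png

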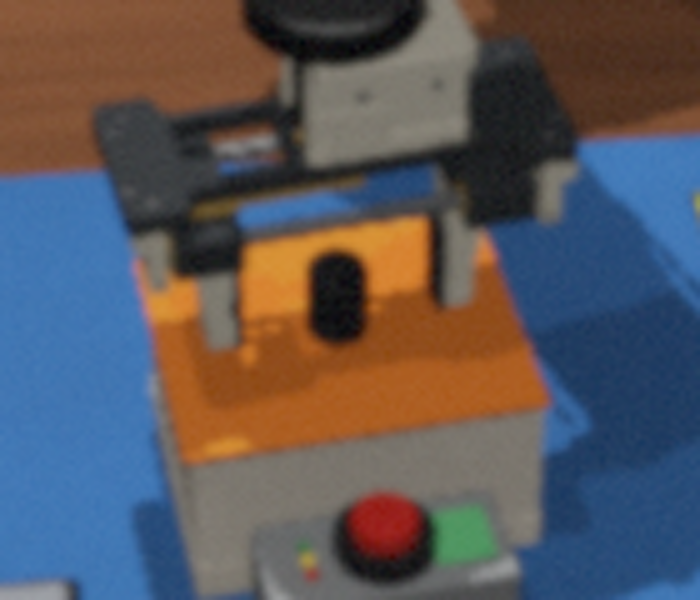

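Emit:
move_arm --increments '[[[0,0,-3],0],[[0,0,0],0],[[0,0,0],0],[[0,0,0],0],[[0,0,0],0],[[0,0,0],0],[[0,0,0],0],[[0,0,0],0]]' --jaw -1

```text
clock: 4.35
tool_pos: [0.5417, -0.0087, 0.1017]
orientation: [180.0, -0.7, 9.7]
force: [-1.7, 4.6, -0.8]
opening: 0.0294
```

Emit:
move_arm --increments '[[[0,0,5],0],[[0,0,10],0],[[0,0,15],0],[[0,0,20],0],[[0,0,20],0],[[0,0,15],0],[[0,0,5],0],[[0,0,0],0]]'

```text
clock: 5.15
tool_pos: [0.5384, -0.0093, 0.1964]
orientation: [-180.0, -0.4, 9.6]
force: [-0.5, -0.1, -3.9]
opening: 0.027
```

Emit:
move_arm --increments '[[[-8,20,0],0],[[-15,40,0],0],[[-16,43,0],0],[[-16,43,0],0],[[-16,43,0],0],[[-16,43,0],0],[[-14,40,0],0],[[-6,18,0],0]]'

```text
clock: 5.95
tool_pos: [0.4232, 0.2859, 0.1903]
orientation: [179.9, 0.1, 9.1]
force: [0.4, -1.1, -2.9]
opening: 0.0272
```

Emit:
move_arm --increments '[[[0,0,-10],0],[[0,0,-20],0],[[0,0,-25],0],[[0,0,-25],0],[[0,0,-20],0],[[0,0,-15],0],[[0,0,-5],0],[[0,0,0],0]]'

```text
clock: 6.75
tool_pos: [0.4192, 0.282, 0.0592]
orientation: [179.5, 0.5, 9.3]
force: [-0.2, 0.2, -3.6]
opening: 0.0274
```

Emit:
move_arm --increments '[[[5,3,-8],0],[[5,2,-10],0],[[0,0,-8],0],[[0,0,-5],0],[[0,0,-2],0],[[0,0,0],0],[[0,0,0],0],[[0,0,0],0]]'

```text
clock: 7.55
tool_pos: [0.4316, 0.2882, 0.0252]
orientation: [179.6, 0.4, 9.3]
force: [0.3, -0.2, -4.4]
opening: 0.0272
```

Emit:
move_arm --increments '[[[0,0,-3],0],[[0,0,-2],0],[[0,0,-2],0],[[0,0,-1],0],[[0,0,0],0],[[0,0,0],0],[[0,0,0],0],[[0,0,0],0]]'

```text
clock: 8.35
tool_pos: [0.432, 0.2887, 0.0193]
orientation: [179.7, 0.3, 9.3]
force: [-1.0, -0.0, -1.3]
opening: 0.0272
```

Emit:
move_arm --increments '[[[0,0,-1],0],[[0,0,0],0],[[0,0,0],0],[[0,0,0],0],[[0,0,0],0],[[0,0,0],0],[[0,0,0],0],[[0,0,0],0]]'

```text
clock: 9.15
tool_pos: [0.4319, 0.2886, 0.019]
orientation: [179.7, 0.2, 9.3]
force: [-1.2, -1.8, 1.6]
opening: 0.0274
```

Emit:
move_arm --increments '[[[0,0,0],0],[[0,0,0],0],[[0,0,0],0],[[0,0,0],0],[[0,0,0],0],[[0,0,0],0],[[0,0,0],0],[[0,0,0],0]]' --jaw 1

```text
clock: 9.95
tool_pos: [0.4328, 0.2898, 0.019]
orientation: [179.8, 0.2, 9.4]
force: [0.6, -0.9, 0.9]
opening: 0.0848
```

Emit:
move_arm --increments '[[[0,0,10],0],[[0,0,25],0],[[0,0,35],0],[[0,0,35],0],[[0,0,35],0],[[0,-30,30],0],[[0,-40,15],0],[[0,-40,0],0]]'

```text
clock: 10.75
tool_pos: [0.4324, 0.1784, 0.2161]
orientation: [179.7, -0.0, 9.7]
force: [0.4, -0.3, -0.1]
opening: 0.0877
```

```bash
python3 - <<'E'
from plant import ctrl
import cv2,numpy as np
a=ctrl.snapshot("top")["color"][:,:,::-1];b=ctrl.snapshot("scene")["color"][:,:,::-1]
cv2.imwrite("pics/t2.png",a)
cv2.imwrite("pics/c2.png",np.hstack([cv2.resize(a[150:250,280:380],(400,400),interpolation=cv2.INTER_CUBIC),cv2.resize(b[225:335,240:350],(400,400),interpolation=cv2.INTER_CUBIC)]))
E
```

```text
(no output)
```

View pics/t2.png

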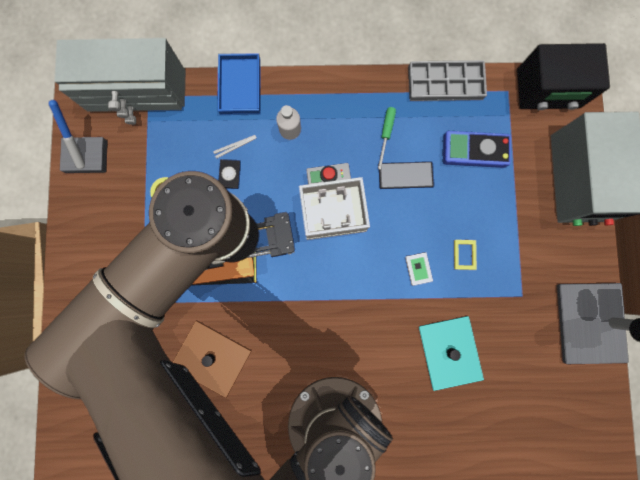

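View pics/c2.png

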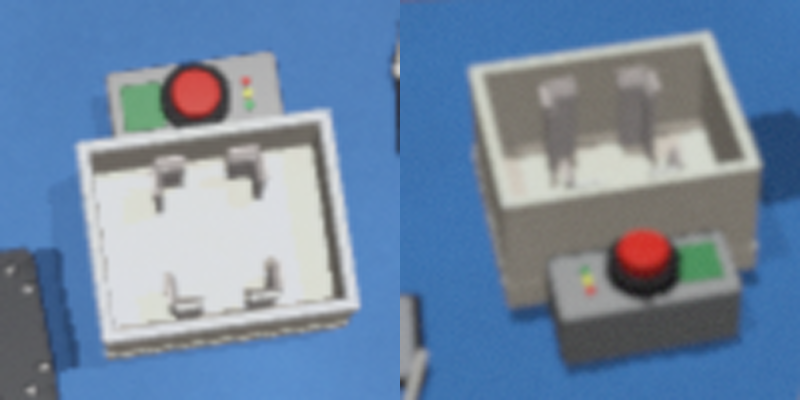

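```bash
cat > st.py <<'E'
from meas import *
def stfit(S):
    sm=[]
    for s in S:
        M=masks(s); c=proj(s,[[.54,-.01,.045]])[0]
        roi=np.zeros((480,640),np.uint8);cv2.circle(roi,tuple(c.astype(int)),62,1,-1)
        m=biggest((~M["blue"])&(roi>0),c); sm.append((s,m))
    def mod(s,p):
        x,y,a=p[0]/1e3,p[1]/1e3,p[2]/50; d=.088
        return np.maximum(sil(s,box(x,y,a,.124,.156,0,.09)),sil(s,box(x+d*np.cos(a),y+d*np.sin(a),a,.052,.110,0,.045)))
    def run(q):
        c=lambda p:sum(np.abs(mod(s,p)-m).sum() for s,m in q)
        p=np.array([540,-9,8])
        for _ in range(3):
            r=minimize(c,p,method="Nelder-Mead",options=dict(initial_simplex=p+np.array([[0,0,0],[6,0,0],[0,6,0],[0,0,5]]),xatol=.05,fatol=.1));p=r.x
        return [*p[:2],np.degrees(p[2]/50),r.fun,sum(m.sum() for _,m in q)]
    return run(sm[:1]),run(sm[1:]),run(sm)
E
python3 - <<'E'
from st import *
S=[ctrl.snapshot("top"),ctrl.snapshot("scene")]
for r in stfit(S): print(np.round(r,2))
p=r
# overlay rim + pocket tops
out=[]
for s,(x0,y0,w) in zip(S,((280,150,100),(240,225,110))):
    im=cv2.resize(s["color"][y0:y0+w,x0:x0+w,::-1],(400,400),interpolation=cv2.INTER_CUBIC);k=400/w
    x,y,a=p[0]/1e3,p[1]/1e3,np.radians(p[2])
    for L,W,z,col in((.124,.156,.09,(0,0,255)),(.112,.144,.09,(255,0,0)),(.081,.059,.074,(0,160,0)),(.081,.059,.02,(255,0,255))):
        q=(proj(s,box(x,y,a,L,W,z,z)[:4])-[x0,y0]+.5)*k
        cv2.polylines(im,[q.astype(np.int32)],True,col,1)
    out.append(im)
cv2.imwrite("pics/o3.png",np.hstack(out))
E
```

```text
[ 539.27   -7.33    6.69   96.4  4334.  ]
[ 537.42   -6.43    6.79  138.78 5931.  ]
[ 5.3784e+02 -6.8500e+00  6.9900e+00  2.6183e+02  1.0265e+04]
```

View pics/o3.png

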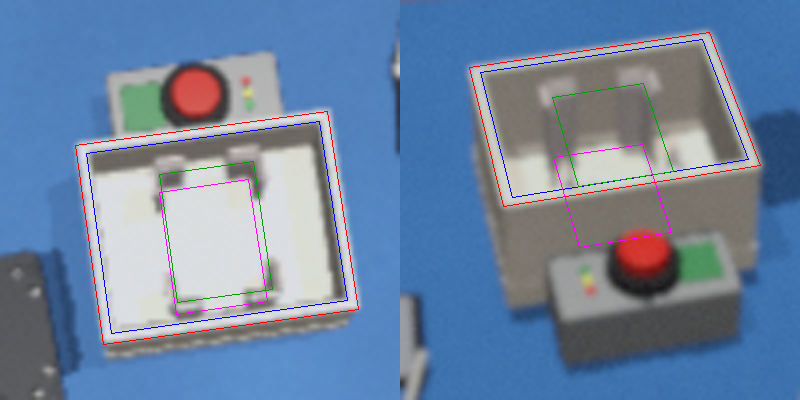

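Emit:
move_arm --increments '[[[3,-30,0],0],[[3,-43,0],0],[[3,-43,0],0],[[0,-43,0],0],[[-8,-43,0],0],[[-10,-43,0],0],[[-12,-43,0],0.01],[[-12,-40,-10],0.01]]'

```text
clock: 11.75
tool_pos: [0.4012, -0.152, 0.2059]
orientation: [179.5, 0.0, 11.6]
force: [1.0, -0.0, -1.3]
opening: 0.0876
```

```bash
python3 - <<'E'
from meas import *
S=[ctrl.snapshot("scene"),ctrl.snapshot("top")]
a=S[1]["color"][:,:,::-1];cv2.imwrite("pics/t4.png",a)
cv2.imwrite("pics/s4.png",S[0]["color"][:,:,::-1])
E
```

```text
(no output)
```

View pics/s4.png

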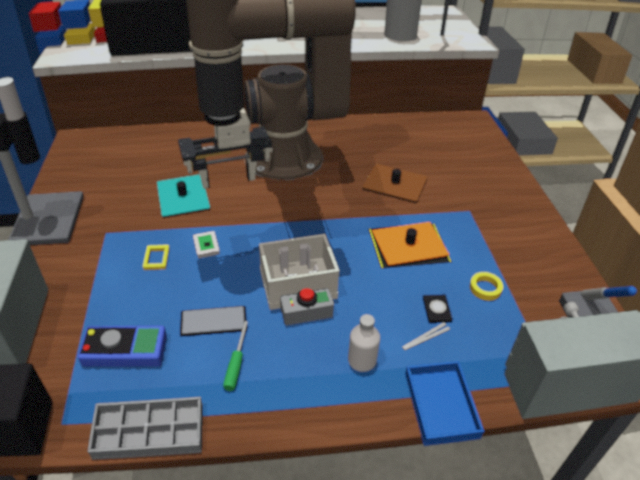

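The lid lies on the mat at (410,243). The cover has been knocked from (423,307) to (437,308), so I'll measure it again later. The housing at (206,244) has not moved.

Emit:
move_arm --increments '[[[-5,-20,-10],-0.01],[[-5,-25,-25],0],[[-4,-18,-30],0],[[-2,-8,-30],0],[[0,0,-25],0],[[0,0,-15],0],[[0,0,-5],0],[[0,0,0],0]]'

```text
clock: 12.65
tool_pos: [0.3874, -0.2246, 0.0598]
orientation: [179.5, 0.3, 10.8]
force: [-0.6, 0.5, 0.0]
opening: 0.0874
```

```bash
python3 - <<'E'
from meas import *
s=ctrl.snapshot("scene")
a=s["color"][:,:,::-1]
cv2.imwrite("pics/s5.png",cv2.resize(a[180:280,140:280],None,fx=5,fy=5,interpolation=cv2.INTER_CUBIC))
try:
    print(ctrl.get_obs()["tool_pos"])
    x0=(.3855,-.2255); print(np.round(fit(obj([s],"nb",x0,.076,.054,0,.014),x0,.076,.054,0,.014),1))
except Exception as e: print(e)
E
```

```text
[ 0.38776575 -0.22465561  0.06029502]
[ 383.4 -224.8   10.    36.7  599. ]
```

View pics/s5.png

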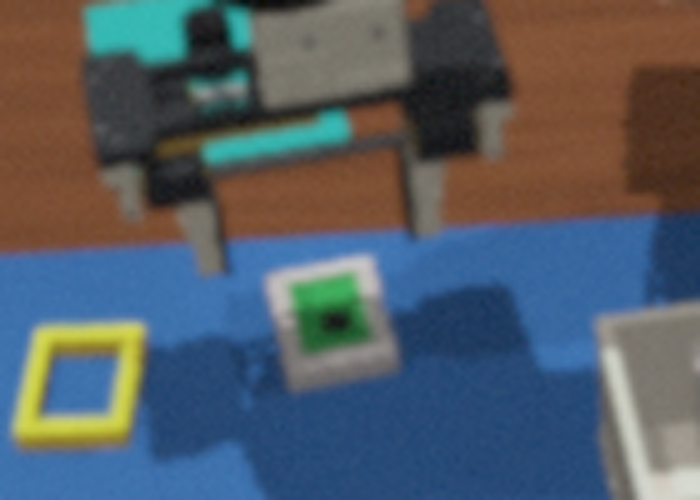

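Emit:
move_arm --increments '[[[-1,0,-12],0],[[-1,0,-15],0],[[0,0,-12],0],[[0,0,-6],0],[[0,0,-2],0],[[0,0,0],0],[[0,0,0],0],[[0,0,0],0]]'

```text
clock: 13.5
tool_pos: [0.3938, -0.2237, 0.0191]
orientation: [179.2, -0.5, 11.1]
force: [0.3, -0.2, 0.4]
opening: 0.0882
```

Emit:
move_arm --increments '[[[-4,0,-4],0],[[-4,-1,-4],0],[[-1,0,-3],0],[[0,0,-1],0],[[0,0,0],0],[[0,0,0],0],[[0,0,0],0],[[0,0,0],0]]'

```text
clock: 14.3
tool_pos: [0.3841, -0.225, 0.0066]
orientation: [179.2, -0.6, 11.1]
force: [0.6, -0.1, 0.1]
opening: 0.0875
```

Emit:
move_arm --increments '[[[0,0,0],0],[[0,0,0],0],[[0,0,0],0],[[0,0,0],0],[[0,0,0],0],[[0,0,0],0],[[0,0,0],0],[[0,0,0],0]]' --jaw -1

```text
clock: 15.1
tool_pos: [0.3844, -0.225, 0.0068]
orientation: [179.2, -0.6, 11.1]
force: [-0.3, -0.3, -0.5]
opening: 0.0537
```

Emit:
move_arm --increments '[[[0,0,5],0],[[0,0,15],0],[[0,0,25],0],[[0,0,30],0],[[0,0,30],0],[[0,0,25],0],[[0,0,10],0],[[0,0,0],0]]'

```text
clock: 15.9
tool_pos: [0.3802, -0.2243, 0.1528]
orientation: [179.4, -0.3, 11.0]
force: [-0.3, -0.1, -2.7]
opening: 0.0535
```

```bash
python3 - <<'E'
from meas import *
s=ctrl.snapshot("scene")
a=s["color"][:,:,::-1]
cv2.imwrite("pics/s6.png",cv2.resize(a[130:270,140:280],None,fx=4,fy=4,interpolation=cv2.INTER_CUBIC))
E
```

```text
(no output)
```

View pics/s6.png

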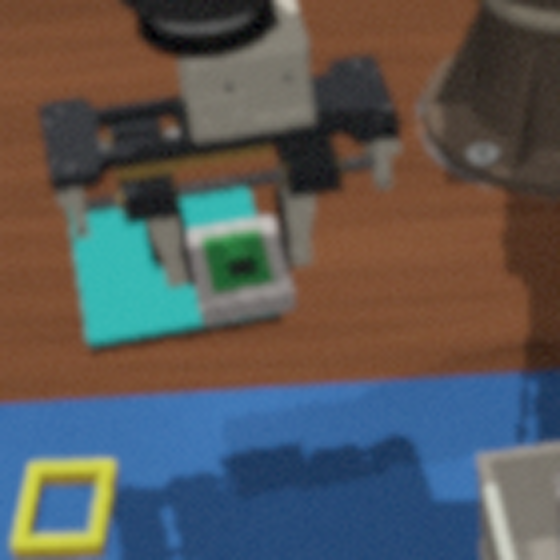

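Emit:
move_arm --increments '[[[12,16,0],0],[[22,30,0],-0.01],[[24,34,0],-0.02],[[24,34,0],-0.02],[[24,34,0],-0.02],[[22,30,0],0],[[14,20,0],0],[[6,8,0],0]]'

```text
clock: 16.75
tool_pos: [0.525, -0.0106, 0.1427]
orientation: [179.4, 0.6, 6.5]
force: [0.2, -1.5, -2.6]
opening: 0.0538
```

Emit:
move_arm --increments '[[[6,2,-5],0],[[5,2,-10],0],[[2,0,-8],0],[[0,0,-4],0],[[0,0,0],0],[[0,0,0],0],[[0,0,0],0],[[0,0,0],0]]'

```text
clock: 17.55
tool_pos: [0.5353, -0.0098, 0.1101]
orientation: [179.4, 0.9, 6.3]
force: [-0.4, 0.8, -1.4]
opening: 0.0535
```

```bash
python3 - <<'E'
from meas import *
print(ctrl.get_obs()["tool_pos"]*1e3)
s=ctrl.snapshot("scene");t=ctrl.snapshot("top")
f=lambda a,x,y,w:cv2.resize(a["color"][y:y+w,x:x+w,::-1],(400,400),interpolation=cv2.INTER_CUBIC)
cv2.imwrite("pics/c7.png",np.hstack([f(t,280,150,100),f(s,240,205,110)]))
E
```

```text
[535.26790084  -9.75396034 110.12042876]
```

View pics/c7.png

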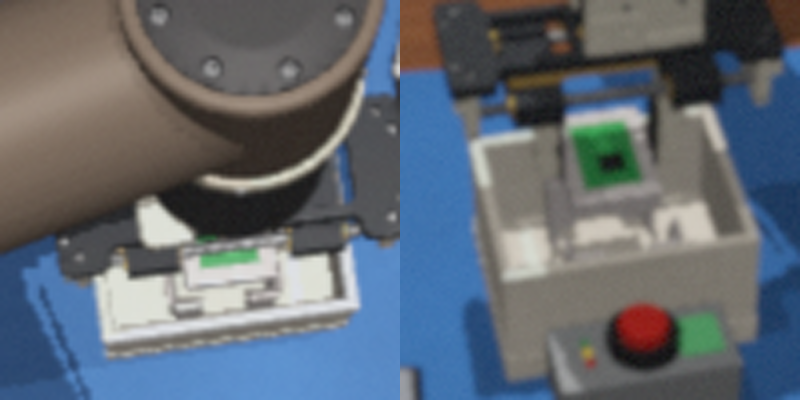

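Emit:
move_arm --increments '[[[2,2,0],0.008],[[1,1,0],0],[[0,0,-4],0],[[0,0,-4],0],[[0,0,-4],0],[[0,0,0],0],[[0,0,0],0],[[0,0,0],0]]'

```text
clock: 18.45
tool_pos: [0.5387, -0.0061, 0.0972]
orientation: [179.4, 0.9, 6.9]
force: [0.8, -0.1, -1.5]
opening: 0.0535
```

Emit:
move_arm --increments '[[[-1,-1,-5],0],[[0,0,-6],0],[[0,0,-6],0],[[0,0,-6],0],[[0,0,-4],0],[[0,0,0],0],[[0,0,0],0],[[0,0,0],0]]'

```text
clock: 19.25
tool_pos: [0.5374, -0.0073, 0.0674]
orientation: [179.4, 1.0, 6.9]
force: [-0.3, -0.3, -2.4]
opening: 0.0536
```

Emit:
move_arm --increments '[[[0,0,-5],0],[[0,0,-7],0],[[0,0,-7],0],[[0,0,-7],0],[[0,0,-5],0],[[0,0,-3],0],[[0,0,0],0],[[0,0,0],0]]'

```text
clock: 20.05
tool_pos: [0.5374, -0.0073, 0.0302]
orientation: [179.4, 1.0, 6.9]
force: [0.1, -0.1, -2.2]
opening: 0.0539
```

Emit:
move_arm --increments '[[[0,0,-2],0],[[0,0,-1],0],[[0,0,0],0],[[0,0,0],0],[[0,0,0],0],[[0,0,0],0],[[0,0,0],0],[[0,0,0],0]]'

```text
clock: 20.85
tool_pos: [0.5381, -0.0071, 0.0281]
orientation: [179.4, 0.8, 6.9]
force: [0.3, 0.1, -1.4]
opening: 0.0537
```

Emit:
move_arm --increments '[[[0,0,0],0],[[0,0,0],0],[[0,0,0],0],[[0,0,0],0],[[0,0,0],0],[[0,0,0],0],[[0,0,0],0],[[0,0,0],0]]' --jaw 0.7

```text
clock: 21.65
tool_pos: [0.5391, -0.0069, 0.0288]
orientation: [179.4, 0.7, 6.9]
force: [0.3, -0.7, -0.8]
opening: 0.0742
```

Released; lift straight out.

Emit:
move_arm --increments '[[[0,0,10],0],[[0,0,20],0],[[0,0,25],0],[[0,0,30],0],[[0,0,35],0],[[-5,-5,35],0],[[-15,-30,20],0],[[-18,-40,0],0]]'

```text
clock: 22.45
tool_pos: [0.5004, -0.0818, 0.2151]
orientation: [179.3, 0.7, 7.2]
force: [0.7, -0.6, 0.1]
opening: 0.0746
```

Emit:
move_arm --increments '[[[-15,-42,0],-0.02],[[-15,-42,0],-0.02],[[-15,-42,0],-0.02],[[-15,-42,0],-0.02],[[-15,-42,0],-0.02],[[-8,-30,0],-0.02],[[0,-10,0],-0.02],[[0,0,0],0]]' --jaw 1

```text
clock: 23.25
tool_pos: [0.4101, -0.3437, 0.2251]
orientation: [179.1, 0.0, -1.2]
force: [0.3, 0.1, -0.2]
opening: 0.0877
```

```bash
python3 - <<'E'
from meas import *
print(ctrl.get_obs()["tool_pos"]*1e3)
s=ctrl.snapshot("scene");t=ctrl.snapshot("top")
f=lambda a,x,y,w:cv2.resize(a["color"][y:y+w,x:x+w,::-1],(400,400),interpolation=cv2.INTER_CUBIC)
cv2.imwrite("pics/c8.png",np.hstack([f(t,280,150,100),f(s,110,190,110)]))
x0=(.4201,-.3476)
print(np.round(fit(obj([s],"nb",x0,.076,.054,0,.012),x0,.076,.054,0,.012),1))
E
```

```text
[ 410.06879736 -343.72179521  225.05409567]
[ 419.7 -347.    -2.2   41.5  673. ]
```

View pics/c8.png

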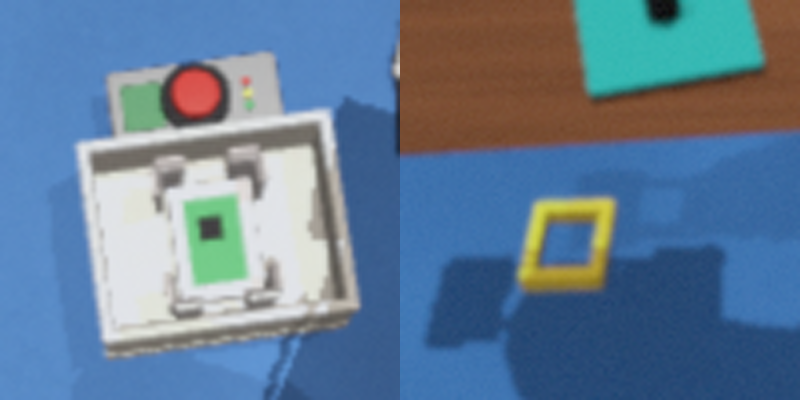

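The housing lies square between the guides in the top crop at (215,240). The spacer has not moved.

Emit:
move_arm --increments '[[[5,-2,-15],-0.01],[[5,-2,-30],-0.01],[[0,0,-35],0],[[0,0,-35],0],[[0,0,-30],0],[[0,0,-15],0],[[0,0,-5],0],[[0,0,0],0]]'

```text
clock: 24.15
tool_pos: [0.4258, -0.3377, 0.0588]
orientation: [179.0, -0.4, -1.3]
force: [-0.2, 0.6, 0.4]
opening: 0.0876
```

Emit:
move_arm --increments '[[[-4,-8,-10],-0.015],[[-2,-2,-12],0],[[0,0,-12],0],[[0,0,-6],0],[[0,0,-3],0],[[0,0,0],0],[[0,0,0],0],[[0,0,0],0]]'

```text
clock: 24.95
tool_pos: [0.4217, -0.3489, 0.0153]
orientation: [178.9, -0.7, -2.2]
force: [0.7, -0.9, 0.2]
opening: 0.0877
```

Emit:
move_arm --increments '[[[-1,1,-4],0],[[-1,0,-3],0],[[0,0,-2],0],[[0,0,0],0],[[0,0,0],0],[[0,0,0],0],[[0,0,0],0],[[0,0,0],0]]'

```text
clock: 25.75
tool_pos: [0.4202, -0.348, 0.0065]
orientation: [178.9, -0.8, -2.2]
force: [-0.2, 0.6, -0.4]
opening: 0.0877
```

Emit:
move_arm --increments '[[[0,0,0],0],[[0,0,0],0],[[0,0,0],0],[[0,0,0],0],[[0,0,0],0],[[0,0,0],0],[[0,0,0],0],[[0,0,0],0]]' --jaw -1

```text
clock: 26.55
tool_pos: [0.4203, -0.348, 0.0066]
orientation: [178.9, -0.8, -2.1]
force: [0.4, -0.4, 0.6]
opening: 0.053
```

Emit:
move_arm --increments '[[[0,0,5],0],[[0,0,15],0],[[0,0,25],0],[[0,0,30],0],[[0,0,30],0],[[0,0,30],0],[[0,0,15],0],[[0,0,0],0]]'

```text
clock: 27.35
tool_pos: [0.4179, -0.3472, 0.1637]
orientation: [178.9, -0.6, -2.2]
force: [0.3, -0.1, -1.1]
opening: 0.0531
```

Emit:
move_arm --increments '[[[8,22,0],0.02],[[15,42,0],0.02],[[16,45,0],0.02],[[16,45,0],0.02],[[16,45,0],0.02],[[16,45,0],0.02],[[14,40,0],0.02],[[6,18,0],0]]'

```text
clock: 28.15
tool_pos: [0.5227, -0.0357, 0.1586]
orientation: [179.0, -0.4, 5.7]
force: [-0.3, -0.2, -0.4]
opening: 0.0531
```

Emit:
move_arm --increments '[[[3,8,-8],0.01],[[0,4,-10],0],[[0,0,-8],0],[[0,0,-5],0],[[0,0,0],0],[[0,0,0],0],[[0,0,0],0],[[0,0,0],0]]'

```text
clock: 28.95
tool_pos: [0.5229, -0.025, 0.1217]
orientation: [178.9, -0.0, 6.3]
force: [-0.8, 0.3, -0.8]
opening: 0.0537
```

```bash
python3 - <<'E'
from meas import *
print(ctrl.get_obs()["tool_pos"]*1e3)
s=ctrl.snapshot("scene");t=ctrl.snapshot("top")
f=lambda a,x,y,w:cv2.resize(a["color"][y:y+w,x:x+w,::-1],(400,400),interpolation=cv2.INTER_CUBIC)
cv2.imwrite("pics/c9.png",np.hstack([f(t,280,150,100),f(s,240,205,110)]))
E
```

```text
[522.93020542 -25.01208295 121.68867708]
```

View pics/c9.png

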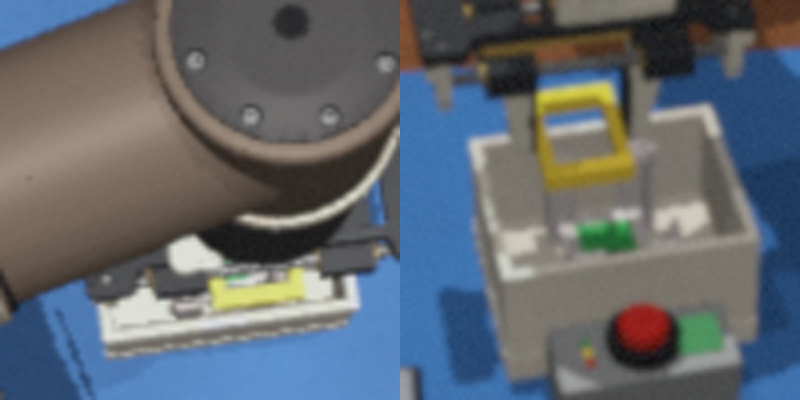

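The spacer is held level. I'll centre it over the pocket and then lower it.

Emit:
move_arm --increments '[[[6,7,-3],0.01],[[6,7,-5],0],[[3,4,-5],0],[[0,0,-5],0],[[0,0,0],0],[[0,0,0],0],[[0,0,0],0],[[0,0,0],0]]'

```text
clock: 29.85
tool_pos: [0.5396, -0.0047, 0.1019]
orientation: [178.9, -0.0, 6.9]
force: [-0.4, -0.3, 0.0]
opening: 0.0534
```

Emit:
move_arm --increments '[[[-1,-2,0],0],[[-1,0,-6],0],[[0,0,-7],0],[[0,0,-7],0],[[0,0,-7],0],[[0,0,-4],0],[[0,0,0],0],[[0,0,0],0]]'

```text
clock: 30.65
tool_pos: [0.5369, -0.0073, 0.0679]
orientation: [178.9, 0.0, 6.9]
force: [-0.4, -0.7, 0.1]
opening: 0.0534
```

Emit:
move_arm --increments '[[[1,0,-6],0],[[0,0,-7],0],[[0,0,-6],0],[[0,0,-4],0],[[0,0,-2],0],[[0,0,-1],0],[[0,0,0],0],[[0,0,0],0]]'

```text
clock: 31.45
tool_pos: [0.5384, -0.0072, 0.0409]
orientation: [178.9, -0.0, 6.9]
force: [-1.5, -1.3, -0.5]
opening: 0.0529
```

Emit:
move_arm --increments '[[[0,0,0],0],[[0,0,0],0],[[0,0,0],0],[[0,0,0],0],[[0,0,0],0],[[0,0,0],0],[[0,0,0],0],[[0,0,0],0]]' --jaw 0.7

```text
clock: 32.25
tool_pos: [0.539, -0.007, 0.041]
orientation: [178.9, -0.1, 7.0]
force: [-0.3, 0.5, 1.1]
opening: 0.0743
```

Emit:
move_arm --increments '[[[0,0,10],0],[[0,0,20],0],[[0,0,25],0],[[0,0,30],0],[[0,0,35],0],[[0,-5,30],0],[[-5,-30,15],0],[[-5,-40,0],0]]'

```text
clock: 33.05
tool_pos: [0.528, -0.0817, 0.2179]
orientation: [178.8, -0.2, 7.3]
force: [0.4, -0.2, 0.0]
opening: 0.0748
```

Emit:
move_arm --increments '[[[-5,-42,0],0],[[-5,-30,0],0],[[0,-10,0],0],[[0,0,0],0],[[0,0,0],0],[[0,0,0],0],[[0,0,0],0],[[0,0,0],0]]' --jaw 1

```text
clock: 33.85
tool_pos: [0.5174, -0.1672, 0.2237]
orientation: [178.8, -0.6, 7.3]
force: [-0.1, -0.5, 0.2]
opening: 0.0876
```

```bash
python3 - <<'E'
from meas import *
print(ctrl.get_obs()["tool_pos"]*1e3)
s=ctrl.snapshot("scene");t=ctrl.snapshot("top")
f=lambda a,x,y,w:cv2.resize(a["color"][y:y+w,x:x+w,::-1],(400,400),interpolation=cv2.INTER_CUBIC)
cv2.imwrite("pics/c10.png",np.vstack([np.hstack([f(t,280,150,100),f(s,240,205,110)]),np.hstack([f(t,160,120,100),f(s,380,260,110)])])[:800:1] if 0 else cv2.resize(np.vstack([np.hstack([f(t,280,150,100),f(s,240,205,110)]),np.hstack([f(t,160,120,100),f(s,380,260,110)])]),(600,600)))
cv2.imwrite("pics/t10.png",t["color"][:,:,::-1]);cv2.imwrite("pics/s10.png",s["color"][:,:,::-1])
E
```

```text
[ 517.36058173 -167.1903263   223.72080381]
```

View pics/c10.png

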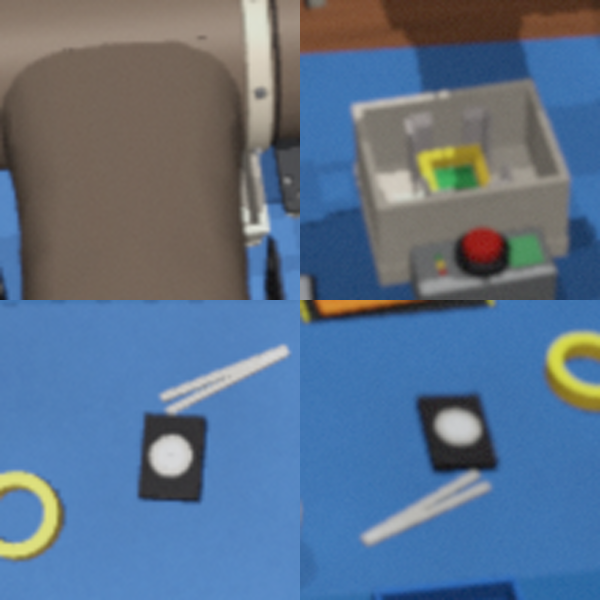

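The spacer lies on the housing. The cover is free at about (217,272) in the top view, with the tweezers just past its far end. I'll fit its pose.

```bash
python3 - <<'E'
from meas import *
out=[]
for n,seed in(("top",(217,172)),("scene",(437,307))):
    s=ctrl.snapshot(n); V=s["color"].max(2)
    M=masks(s); 
    roi=np.zeros((480,640),np.uint8);cv2.circle(roi,seed,24,1,-1)
    m=biggest((V<90)&(roi>0)&((~M["blue"])|(V<60)),seed); out.append((s,m))
    print(n,m.sum())
x0=back(out[0][0],[(217,172)],.006)[0,:2]
for q in(out[:1],out[1:],out): print(np.round(fit(q,x0,.076,.054,0,.012),1))
E
```

```text
top 540
scene 578
[ 6.497e+02  2.969e+02 -6.000e-01  1.485e+02  5.400e+02]
[646.2 298.6 168.5 201.2 578. ]
[ 648.9  296.5   -5.7  361.9 1118. ]
```

```bash
python3 - <<'E'
from meas import *
out=[];ims=[]
for n,seed in(("top",(217,172)),("scene",(437,307))):
    s=ctrl.snapshot(n); B=s["color"][...,2].astype(int); R=s["color"][...,0].astype(int)
    roi=np.zeros((480,640),np.uint8);cv2.circle(roi,seed,26,1,-1)
    print(np.median(B[roi>0]))
    m=biggest((B<np.median(B[roi>0])*.55+15)&(roi>0),seed); out.append((s,m)); print(n,m.sum())
x0=back(out[0][0],[(217,172)],.006)[0,:2]
for q in(out[:1],out[1:],out): r=fit(q,x0,.076,.054,0,.012);print(np.round(r,1))
for s,m in out:
    im=cv2.resize(s["color"][:,:,::-1],None,fx=6,fy=6,interpolation=cv2.INTER_CUBIC)
    for z in(0,.012):
        q=(proj(s,box(r[0]/1e3,r[1]/1e3,np.radians(r[2]),.076,.054,z,z)[:4])+.5)*6
        cv2.polylines(im,[q.astype(np.int32)],True,(0,0,255),1)
    c=(proj(s,[[r[0]/1e3,r[1]/1e3,0]])[0]*6).astype(int); ims.append(im[c[1]-200:c[1]+200,c[0]-200:c[0]+200])
cv2.imwrite("pics/c11.png",np.hstack(ims))
E
```

```text
187.0
top 590
173.0
scene 665
[649.6 297.2  -2.8  98.8 590. ]
[650.7 297.8  -2.4 127.8 665. ]
[ 650.3  297.2   -7.8  228.4 1255. ]
```

View pics/c11.png

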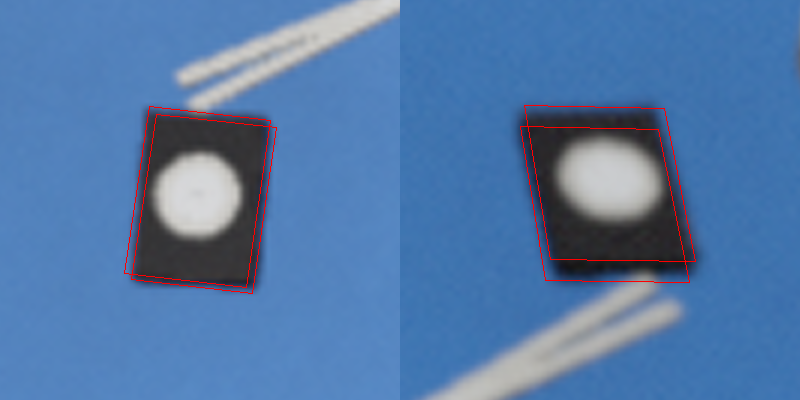

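```bash
python3 - <<'E'
from meas import *
for n,seed in(("top",(217,172)),("scene",(437,307))):
    s=ctrl.snapshot(n); B=cv2.resize(s["color"],None,fx=4,fy=4,interpolation=cv2.INTER_CUBIC)
    # bird's eye at z=0.006, 0.25 mm/px
    xs=np.arange(590,710,.5);ys=np.arange(240,360,.5)
    X,Y=np.meshgrid(xs,ys,indexing="ij")
    p=proj(s,np.c_[X.ravel(),Y.ravel(),np.full(X.size,12.)]/1e3).astype(np.float32)
    w=cv2.remap(s["color"],p[:,0].reshape(X.shape),p[:,1].reshape(X.shape),cv2.INTER_LINEAR)
    m=biggest(w[...,2]<105,(115,120))
    m=cv2.morphologyEx(m,cv2.MORPH_OPEN,np.ones((25,25),np.uint8))
    M=cv2.moments(m,True); c=M["m01"]/M["m00"],M["m10"]/M["m00"]
    cs,_=cv2.findContours(m,cv2.RETR_EXTERNAL,cv2.CHAIN_APPROX_NONE)
    r=cv2.minAreaRect(cs[0]); ang=.5*np.degrees(np.arctan2(2*M["mu11"],M["mu02"]-M["mu20"]))
    print(n,"c",590+c[0]*.5,240+c[1]*.5,"moment yaw",ang,"rect",590+r[0][1]*.5,240+r[0][0]*.5,r[1][0]/2,r[1][1]/2,r[2])
E
```

```text
top c 648.8015132798023 295.7165843113033 moment yaw -3.57801178497359 rect 648.8405265808105 295.6133041381836 54.208309173583984 76.54428100585938 3.6329505443573
scene c 654.9010338885698 294.9358414704193 moment yaw -5.90765649839414 rect 655.1647796630859 295.00012969970703 54.84992980957031 81.88941955566406 3.900493860244751
```

Emit:
move_arm --increments '[[[6,20,0],0],[[10,36,0],-0.02],[[12,44,0],-0.02],[[12,44,0],-0.02],[[12,44,0],-0.02],[[12,44,0],-0.02],[[12,44,0],-0.02],[[12,44,0],-0.02]]'

```text
clock: 35.05
tool_pos: [0.6056, 0.1586, 0.2248]
orientation: [178.8, -0.7, -1.7]
force: [0.5, -1.0, 0.5]
opening: 0.0875
```

Emit:
move_arm --increments '[[[12,44,0],-0.02],[[12,44,0],-0.02],[[12,40,0],-0.01],[[6,20,0],0],[[0,5,0],0],[[0,0,0],0],[[0,0,0],0],[[0,0,0],0]]'

```text
clock: 35.85
tool_pos: [0.6483, 0.3222, 0.2215]
orientation: [178.6, -0.5, -4.5]
force: [-0.0, 0.3, -1.3]
opening: 0.0874
```

Emit:
move_arm --increments '[[[0,-10,-10],0.01],[[0,-10,-25],0],[[0,-6,-30],0],[[0,0,-30],0],[[0,0,-30],0],[[0,0,-20],0],[[0,0,-8],0],[[0,0,0],0]]'

```text
clock: 36.65
tool_pos: [0.6471, 0.2822, 0.0653]
orientation: [178.9, -0.7, -4.2]
force: [0.8, 0.3, -0.1]
opening: 0.0875
```

```bash
python3 - <<'E'
from meas import *
print(ctrl.get_obs()["tool_pos"]*1e3)
s=ctrl.snapshot("scene")
cv2.imwrite("pics/s12.png",cv2.resize(s["color"][210:350,370:510,::-1],(560,560),interpolation=cv2.INTER_CUBIC))
E
```

```text
[647.09577939 282.24499364  65.30931025]
```

View pics/s12.png

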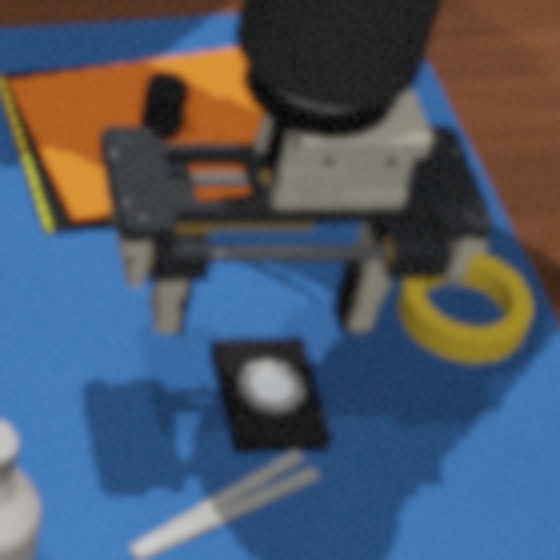

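Emit:
move_arm --increments '[[[0,8,-8],0.01],[[0,5,-12],0],[[0,1,-10],0],[[0,0,-6],0],[[0,0,-2],0],[[0,0,0],0],[[0,0,0],0],[[0,0,0],0]]'

```text
clock: 37.5
tool_pos: [0.6493, 0.2993, 0.0289]
orientation: [179.1, -1.1, -3.5]
force: [0.2, 0.2, 0.4]
opening: 0.0878
```

Emit:
move_arm --increments '[[[-1,-2,-7],0],[[0,-1,-7],0],[[0,0,-5],0],[[0,0,-2],0],[[0,0,-1],0],[[0,0,0],0],[[0,0,0],0],[[0,0,0],0]]'

```text
clock: 38.3
tool_pos: [0.6486, 0.2959, 0.0055]
orientation: [179.1, -1.1, -3.5]
force: [-0.1, 0.2, 0.2]
opening: 0.0879
```

Emit:
move_arm --increments '[[[0,0,1],0],[[0,0,0],0],[[0,0,0],0],[[0,0,0],0],[[0,0,0],0],[[0,0,0],0],[[0,0,0],0],[[0,0,0],0]]' --jaw -1

```text
clock: 39.1
tool_pos: [0.6489, 0.2963, 0.0073]
orientation: [179.2, -1.2, -3.5]
force: [-0.3, 1.1, 0.0]
opening: 0.0536
```

Emit:
move_arm --increments '[[[0,0,5],0],[[0,0,15],0],[[0,0,25],0],[[0,0,30],0],[[0,0,35],0],[[0,0,30],0],[[0,0,15],0],[[0,0,0],0]]'

```text
clock: 39.9
tool_pos: [0.6476, 0.2948, 0.1748]
orientation: [179.2, -1.2, -3.5]
force: [0.6, -0.2, -0.9]
opening: 0.0531
```

```bash
python3 - <<'E'
from meas import *
print(ctrl.get_obs()["tool_pos"]*1e3)
s=ctrl.snapshot("scene")
cv2.imwrite("pics/s13.png",cv2.resize(s["color"][160:320,340:500,::-1],(560,560),interpolation=cv2.INTER_CUBIC))
E
```

```text
[647.60444607 294.78025054 174.82799691]
```

View pics/s13.png

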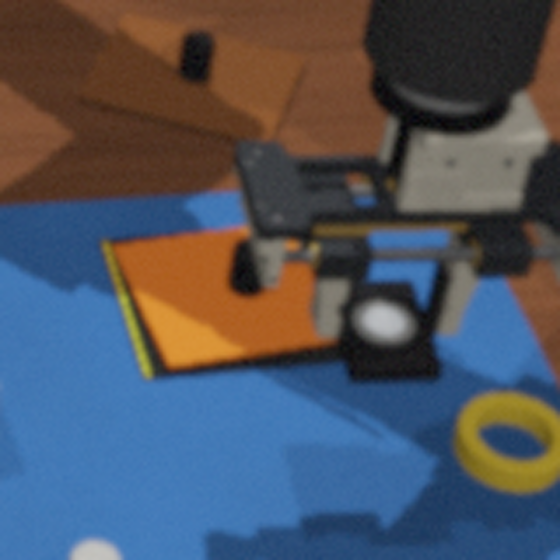

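Emit:
move_arm --increments '[[[-7,-20,0],0.02],[[-14,-40,0],0.03],[[-16,-44,0],0.03],[[-16,-44,0],0.03],[[-16,-44,0],0.03],[[-16,-44,0],0.02],[[-14,-38,0],0.02],[[-5,-15,0],0]]'

```text
clock: 40.75
tool_pos: [0.5319, -0.0032, 0.1635]
orientation: [179.0, -0.4, 7.4]
force: [-0.7, 0.8, -0.9]
opening: 0.0531
```

Emit:
move_arm --increments '[[[-2,-5,-6],0],[[0,-3,-10],0],[[0,0,-10],0],[[0,0,-8],0],[[0,0,-4],0],[[0,0,0],0],[[0,0,0],0],[[0,0,0],0]]'

```text
clock: 41.55
tool_pos: [0.5292, -0.0102, 0.1188]
orientation: [178.9, -0.1, 7.5]
force: [0.1, 0.9, -0.5]
opening: 0.0534
```

```bash
python3 - <<'E'
from meas import *
print(ctrl.get_obs()["tool_pos"]*1e3)
s=ctrl.snapshot("scene")
cv2.imwrite("pics/s14.png",cv2.resize(s["color"][180:320,230:370,::-1],(560,560),interpolation=cv2.INTER_CUBIC))
E
```

```text
[529.20104516 -10.16123259 118.81244237]
```

View pics/s14.png

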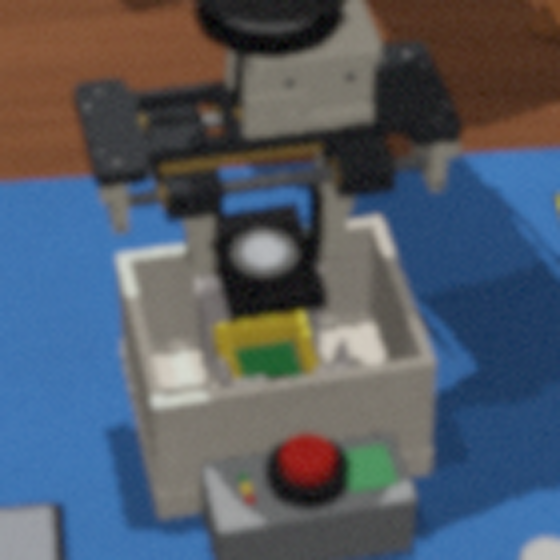

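Emit:
move_arm --increments '[[[4,2,-3],-0.01],[[4,1,-5],0],[[1,0,-5],0],[[0,0,-4],0],[[0,0,0],0],[[0,0,0],0],[[0,0,0],0],[[0,0,0],0]]'

```text
clock: 42.4
tool_pos: [0.5396, -0.0069, 0.101]
orientation: [178.9, -0.1, 6.8]
force: [0.1, -0.2, -1.4]
opening: 0.0534
```

Emit:
move_arm --increments '[[[-1,0,-6],0],[[0,0,-7],0],[[0,0,-7],0],[[0,0,-6],0],[[0,0,-4],0],[[0,0,0],0],[[0,0,0],0],[[0,0,0],0]]'

```text
clock: 43.2
tool_pos: [0.5381, -0.007, 0.068]
orientation: [178.9, -0.1, 6.8]
force: [0.6, -0.3, -0.9]
opening: 0.0534
```

Emit:
move_arm --increments '[[[0,0,-5],0],[[0,0,-6],0],[[0,0,-4],0],[[0,0,-2],0],[[0,0,-1],0],[[0,0,0],0],[[0,0,0],0],[[0,0,0],0]]'

```text
clock: 44.0
tool_pos: [0.539, -0.0067, 0.0533]
orientation: [178.9, -0.3, 6.9]
force: [-0.4, 0.5, 1.0]
opening: 0.053
```

Emit:
move_arm --increments '[[[0,0,0],0],[[0,0,0],0],[[0,0,0],0],[[0,0,0],0],[[0,0,0],0],[[0,0,0],0],[[0,0,0],0],[[0,0,0],0]]' --jaw 0.7

```text
clock: 44.8
tool_pos: [0.539, -0.0068, 0.0524]
orientation: [178.9, -0.3, 6.9]
force: [0.1, 0.1, -0.5]
opening: 0.0743
```

Emit:
move_arm --increments '[[[0,0,10],0],[[0,0,20],0],[[0,0,25],0],[[0,0,30],0],[[0,0,30],0],[[0,5,20],0],[[-10,30,10],0],[[-15,40,0],0]]'

```text
clock: 45.6
tool_pos: [0.5132, 0.0662, 0.2084]
orientation: [178.9, -0.3, 6.6]
force: [0.1, 0.8, -0.8]
opening: 0.0743
```

Emit:
move_arm --increments '[[[-16,42,0],0],[[-16,42,0],0],[[-15,42,0],0],[[-14,42,0],0.01],[[-10,30,0],0.01],[[-5,10,0],0.01],[[0,0,0],0],[[0,0,0],0]]' --jaw 1

```text
clock: 46.4
tool_pos: [0.432, 0.2847, 0.2169]
orientation: [179.2, -0.8, 8.6]
force: [0.5, -0.2, -0.6]
opening: 0.0875
```

```bash
python3 - <<'E'
from st import *
print(ctrl.get_obs()["tool_pos"]*1e3)
s=ctrl.snapshot("scene");t=ctrl.snapshot("top")
f=lambda a,x,y,w:cv2.resize(a["color"][y:y+w,x:x+w,::-1],(400,400),interpolation=cv2.INTER_CUBIC)
p=(.5382,-.007,np.radians(6.8)); ims=[]
for a,(x,y,w) in((t,(280,150,100)),(s,(240,205,110))):
    im=f(a,x,y,w); q=(proj(a,box(*p,.076,.054,.058,.058)[:4])-[x,y]+.5)*400/w
    cv2.polylines(im,[q.astype(np.int32)],True,(0,0,255),1); ims.append(im)
cv2.imwrite("pics/c15.png",np.hstack(ims))
for r in stfit([t,s]): print(np.round(r,1))
cv2.imwrite("pics/t15.png",t["color"][:,:,::-1])
E
```

```text
[431.95767645 284.73891764 216.93179413]
[ 539.5   -7.3    6.7   97.2 4337. ]
[ 537.5   -6.6    6.8  134.3 5917. ]
[ 5.3780e+02 -7.0000e+00  7.0000e+00  2.5750e+02  1.0254e+04]
```

View pics/c15.png

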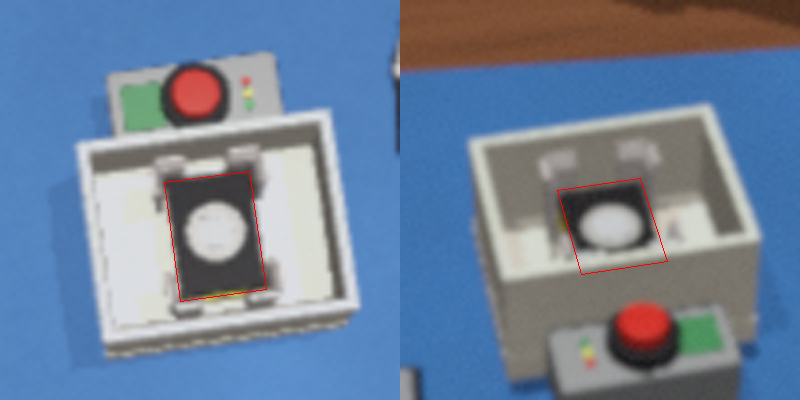

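View pics/t15.png

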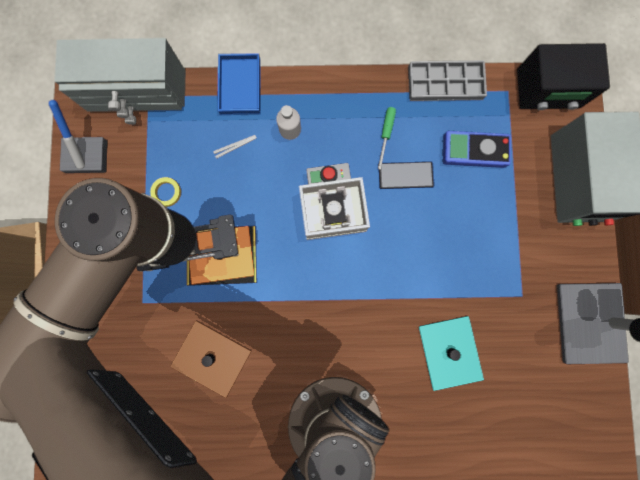

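The cover lies square on the stack and matches the predicted outline. Next I'll fit the lid's pose on the mat from the earlier clear view.

```bash
python3 - <<'E'
from meas import *
def bird(s,z,cx,cy):
    xs=np.arange(cx-130,cx+130,.5);ys=np.arange(cy-130,cy+130,.5);X,Y=np.meshgrid(xs,ys,indexing="ij")
    p=proj(s,np.c_[X.ravel(),Y.ravel(),np.full(X.size,z)]/1e3).astype(np.float32)
    w=cv2.remap(s["color"],p[:,0].reshape(X.shape),p[:,1].reshape(X.shape),cv2.INTER_LINEAR)
    t=dict(s);t["color"]=w;m=biggest(masks(t)["orange"]&(w[...,0]>150),(260,260))
    m=cv2.morphologyEx(m,cv2.MORPH_OPEN,np.ones((15,15),np.uint8))
    cs,_=cv2.findContours(m,cv2.RETR_EXTERNAL,cv2.CHAIN_APPROX_NONE);r=cv2.minAreaRect(max(cs,key=cv2.contourArea))
    print(cx-130+r[0][1]*.5,cy-130+r[0][0]*.5,np.array(r[1])/2,r[2])
import glob
for n,f,z,c in(("scene","scene0",96,(540,-9)),("top","top0",96,(540,-9)),("scene","s4",13,(432,289)),("scene","s10",13,(432,289))):
    s=ctrl.snapshot(n) ; s["color"]=cv2.imread(f"pics/{f}.png")[:,:,::-1].copy(); print(f,end=" "); bird(s,z,*c)
E
```

```text
scene0 544.0541687011719 -9.869094848632812 [130.72605896 161.29682922] 83.06161499023438
top0 540.6093444824219 -8.594467163085938 [131.49082947 157.85813904] 83.24092102050781
s4 432.9778137207031 286.5553436279297 [132.59828186 165.21194458] 83.39515686035156
s10 432.71868896484375 286.8344497680664 [133.04763794 164.8401947 ] 83.02296447753906
```

Emit:
move_arm --increments '[[[0,2,-15],0],[[0,2,-30],0],[[0,0,-35],0],[[0,0,-35],0],[[0,0,-25],0],[[0,0,-10],0],[[0,0,-2],0],[[0,0,0],0]]'

```text
clock: 47.5
tool_pos: [0.4356, 0.2855, 0.0624]
orientation: [179.4, -1.1, 8.2]
force: [0.4, -0.1, 0.3]
opening: 0.0875
```

```bash
python3 - <<'E'
from meas import *
print(ctrl.get_obs()["tool_pos"]*1e3)
s=ctrl.snapshot("scene")
cv2.imwrite("pics/s16.png",cv2.resize(s["color"][160:280,350:470,::-1],(480,480),interpolation=cv2.INTER_CUBIC))
E
```

```text
[435.58819183 285.54169032  62.39126937]
```

View pics/s16.png

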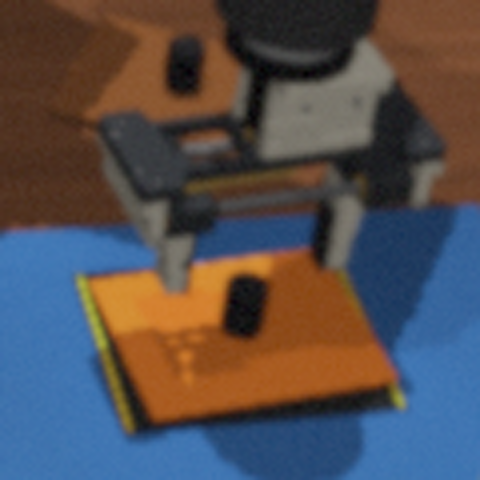

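Emit:
move_arm --increments '[[[-2,2,-10],0.01],[[-2,1,-12],0],[[0,0,-10],0],[[0,0,-5],0],[[0,0,-2],0],[[0,0,0],0],[[0,0,0],0],[[0,0,0],0]]'

```text
clock: 48.35
tool_pos: [0.4338, 0.2923, 0.0258]
orientation: [179.8, -1.5, 8.9]
force: [0.8, 0.4, -0.6]
opening: 0.0874
```

Emit:
move_arm --increments '[[[-1,-2,-4],0],[[0,-1,-2],0],[[0,0,-1],0],[[0,0,0],0],[[0,0,0],0],[[0,0,0],0],[[0,0,0],0],[[0,0,0],0]]'

```text
clock: 49.15
tool_pos: [0.4331, 0.2893, 0.0189]
orientation: [179.8, -1.6, 8.9]
force: [-0.0, -0.5, -0.1]
opening: 0.0877
```

Emit:
move_arm --increments '[[[0,0,0],0],[[0,0,0],0],[[0,0,0],0],[[0,0,0],0],[[0,0,0],0],[[0,0,0],0],[[0,0,0],0],[[0,0,0],0]]' --jaw -1

```text
clock: 49.95
tool_pos: [0.4331, 0.2895, 0.019]
orientation: [179.9, -1.6, 8.9]
force: [-0.4, 0.6, 0.2]
opening: 0.0295
```

Emit:
move_arm --increments '[[[0,0,5],0],[[0,0,12],0],[[0,0,22],0],[[0,0,30],0],[[0,0,35],0],[[0,0,35],0],[[0,0,25],0],[[0,0,10],0]]'

```text
clock: 50.75
tool_pos: [0.4281, 0.2838, 0.196]
orientation: [179.4, -0.9, 8.8]
force: [0.5, 1.4, -3.6]
opening: 0.0272
```

Emit:
move_arm --increments '[[[8,-20,0],0],[[15,-38,0],0],[[16,-43,0],0],[[16,-43,0],0],[[16,-43,0],0],[[16,-43,0],0],[[14,-38,0],0],[[7,-18,0],0]]'

```text
clock: 51.55
tool_pos: [0.5332, -0.0104, 0.1909]
orientation: [179.6, -0.5, 9.1]
force: [-0.4, 0.1, -3.6]
opening: 0.0272
```

Emit:
move_arm --increments '[[[0,0,-8],0],[[0,0,-15],0],[[0,0,-15],0],[[0,0,-10],0],[[0,0,-5],0],[[0,0,0],0],[[0,0,0],0],[[0,0,0],0]]'

```text
clock: 52.35
tool_pos: [0.5295, -0.0129, 0.1301]
orientation: [179.6, 0.0, 8.8]
force: [0.1, 0.3, -3.5]
opening: 0.0277
```

Emit:
move_arm --increments '[[[5,2,0],0],[[4,1,0],0],[[1,1,-3],0],[[0,0,-3],0],[[0,0,0],0],[[0,0,0],0],[[0,0,0],0],[[0,0,0],0]]'

```text
clock: 53.15
tool_pos: [0.5415, -0.0081, 0.1251]
orientation: [179.6, -0.1, 8.8]
force: [-0.2, -0.1, -2.7]
opening: 0.0274
```

```bash
python3 - <<'E'
from meas import *
print(ctrl.get_obs()["tool_pos"]*1e3)
s=ctrl.snapshot("scene")
cv2.imwrite("pics/s17.png",cv2.resize(s["color"][180:320,230:370,::-1],(560,560),interpolation=cv2.INTER_CUBIC))
E
```

```text
[541.51437327  -8.11448237 125.105502  ]
```

View pics/s17.png

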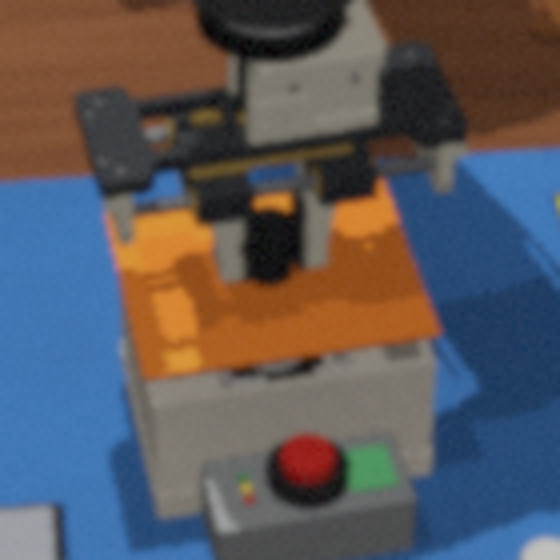

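Emit:
move_arm --increments '[[[-1,0,-4],0],[[0,0,-5],0],[[0,0,-5],0],[[0,0,-4],0],[[0,0,-2],0],[[0,0,0],0],[[0,0,0],0],[[0,0,0],0]]'

```text
clock: 54.0
tool_pos: [0.5404, -0.0083, 0.1036]
orientation: [179.6, -0.1, 8.8]
force: [-0.6, -0.6, -1.2]
opening: 0.0269
```

Emit:
move_arm --increments '[[[0,0,-1],0],[[0,0,-1],0],[[0,0,0],0],[[0,0,0],0],[[0,0,0],0],[[0,0,0],0],[[0,0,0],0],[[0,0,0],0]]'

```text
clock: 54.8
tool_pos: [0.5406, -0.0084, 0.1027]
orientation: [179.6, -0.2, 8.8]
force: [-2.4, -1.0, 0.4]
opening: 0.0271
```

Emit:
move_arm --increments '[[[0,0,0],0],[[0,0,0],0],[[0,0,0],0],[[0,0,0],0],[[0,0,0],0],[[0,0,0],0],[[0,0,0],0],[[0,0,0],0]]' --jaw 1

```text
clock: 55.6
tool_pos: [0.5423, -0.0079, 0.1032]
orientation: [179.6, -0.4, 8.8]
force: [-0.1, -0.7, 0.4]
opening: 0.0849
```

Emit:
move_arm --increments '[[[0,0,8],0],[[0,0,15],0],[[0,0,20],0],[[0,0,25],0],[[0,0,25],0],[[0,-20,20],0],[[0,-40,5],0],[[0,-40,0],0]]'

```text
clock: 56.4
tool_pos: [0.5422, -0.1075, 0.2306]
orientation: [179.5, -0.5, 9.2]
force: [1.0, 0.6, -0.3]
opening: 0.0876
```

Emit:
move_arm --increments '[[[0,-42,0],0],[[0,-42,0],0],[[0,-20,0],0],[[0,0,0],0],[[0,0,0],0],[[0,0,0],0],[[0,0,0],0],[[0,0,0],0]]' --jaw -1

```text
clock: 57.2
tool_pos: [0.5418, -0.2175, 0.2357]
orientation: [179.4, -0.8, 9.2]
force: [0.4, 0.2, 0.0]
opening: 0.0294
```

```bash
python3 - <<'E'
from meas import *
print(ctrl.get_obs()["tool_pos"]*1e3)
s=ctrl.snapshot("scene");t=ctrl.snapshot("top")
f=lambda a,x,y,w:cv2.resize(a["color"][y:y+w,x:x+w,::-1],(400,400),interpolation=cv2.INTER_CUBIC)
p=(.5382,-.007,np.radians(6.8)); ims=[]
for a,(x,y,w) in((t,(280,150,100)),(s,(240,205,110))):
    im=f(a,x,y,w); q=(proj(a,box(*p,.130,.162,.096,.096)[:4])-[x,y]+.5)*400/w
    cv2.polylines(im,[q.astype(np.int32)],True,(0,0,255),1); ims.append(im)
cv2.imwrite("pics/c18.png",np.hstack(ims))
# button
for a in(t,s):
    c=a["color"].astype(int); m=(c[...,0]>120)&(c[...,1]<70)&(c[...,2]<70)
    g=proj(a,[[.626,.0035,.06]])[0]
    m=biggest(m,g); ys,xs=np.nonzero(m); print(len(xs),xs.mean(),ys.mean(),[np.round(back(a,[(xs.mean(),ys.mean())],z)[0]*1e3,1) for z in(.045,.055,.065)], g)
E
```

```text
[ 541.77380752 -217.52586385  235.73612205]
25 607.44 222.32 [array([ 492.6, -702.1,   45. ]), array([ 491.3, -695.6,   55. ]), array([ 489.9, -689. ,   65. ])] [328.36938246 174.09957362]
105 306.5238095238095 293.57142857142856 [array([611.1,   5.8,  45. ]), array([620.3,   4.7,  55. ]), array([629.4,   3.7,  65. ])] [306.25890984 294.00117794]
```

View pics/c18.png

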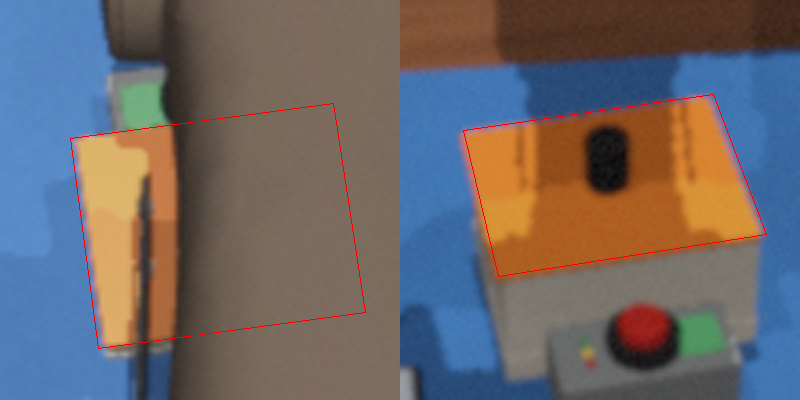

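The lid matches its seated outline. Next I'll locate the button with both cameras, using the unobstructed top image t15.

```bash
python3 - <<'E'
from meas import *
R=[]
for n,f in(("top","t15"),("scene","s10")):
    a=ctrl.snapshot(n); c=cv2.imread(f"pics/{f}.png")[:,:,::-1].astype(int)
    m=(c[...,0]>120)&(c[...,0]>c[...,1]*2)&(c[...,0]>c[...,2]*2)
    g=proj(a,[[.626,.0035,.06]])[0]; m=biggest(m,g); ys,xs=np.nonzero(m)
    R.append((a,(xs.mean(),ys.mean()))); print(len(xs),R[-1][1],xs.min(),xs.max(),ys.min(),ys.max())
for z in np.arange(.045,.081,.005): print(z,[np.round(back(a,[p],z)[0,:2]*1e3,1) for a,p in R])
E
```

```text
117 (np.float64(328.4871794871795), np.float64(172.64102564102564)) 323 334 167 178
102 (np.float64(306.5), np.float64(293.45098039215685)) 301 312 289 298
0.045 [array([633.7,   2.7]), array([610.8,   5.8])]
0.049999999999999996 [array([632.4,   2.9]), array([615.3,   5.2])]
0.05499999999999999 [array([631.1,   3. ]), array([619.9,   4.7])]
0.05999999999999999 [array([629.8,   3.1]), array([624.5,   4.2])]
0.06499999999999999 [array([628.5,   3.3]), array([629. ,   3.7])]
0.06999999999999998 [array([627.2,   3.4]), array([633.6,   3.1])]
0.07499999999999998 [array([625.8,   3.5]), array([638.1,   2.6])]
0.07999999999999999 [array([624.5,   3.6]), array([642.7,   2.1])]
```

Emit:
move_arm --increments '[[[15,20,0],0],[[18,40,0],0],[[18,44,0],0],[[16,44,0],0],[[12,40,0],0],[[6,20,0],0],[[0,5,0],0],[[0,0,0],0]]'

```text
clock: 58.2
tool_pos: [0.6286, 0.0043, 0.2352]
orientation: [179.4, -0.8, 9.1]
force: [-0.4, -0.1, -0.3]
opening: 0.0009
```

Emit:
move_arm --increments '[[[0,0,-15],0],[[0,0,-30],0],[[0,0,-30],0],[[0,0,-25],0],[[0,0,-15],0],[[0,0,-5],0],[[0,0,0],0],[[0,0,0],0]]'

```text
clock: 59.0
tool_pos: [0.6271, -0.0039, 0.1143]
orientation: [179.4, -1.0, 8.8]
force: [0.5, 0.6, -0.5]
opening: 0.0005
```

Emit:
move_arm --increments '[[[2,5,-5],0],[[0,2,-8],0],[[0,0,-8],0],[[0,0,-6],0],[[0,0,-4],0],[[0,0,0],0],[[0,0,0],0],[[0,0,0],0]]'

```text
clock: 59.8
tool_pos: [0.6307, 0.0041, 0.0832]
orientation: [179.4, -1.2, 8.8]
force: [0.1, 0.2, -0.3]
opening: 0.0003
```

```bash
python3 - <<'E'
from meas import *
print(ctrl.get_obs()["tool_pos"]*1e3)
s=ctrl.snapshot("scene")
cv2.imwrite("pics/s19.png",cv2.resize(s["color"][190:330,230:370,::-1],(560,560),interpolation=cv2.INTER_CUBIC))
E
```

```text
[630.6918456    4.0908286   83.23642016]
```

View pics/s19.png

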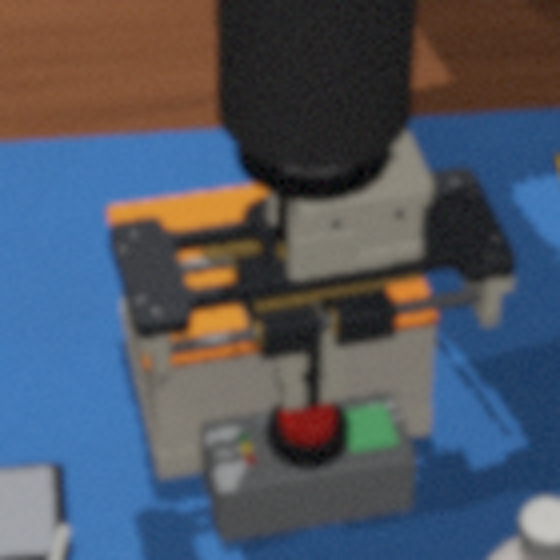

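Fingers above the button; press slowly.

Emit:
move_arm --increments '[[[-1,0,-4],0],[[0,0,-4],0],[[0,0,-4],0],[[0,0,-3],0],[[0,0,-3],0],[[0,0,-2],0],[[0,0,0],0],[[0,0,0],0]]'

```text
clock: 60.65
tool_pos: [0.6303, 0.0041, 0.063]
orientation: [179.4, -1.3, 8.8]
force: [-1.5, 0.5, 4.1]
opening: 0.0001
```

Emit:
move_arm --increments '[[[0,0,-2],0],[[0,0,-2],0],[[0,0,-2],0],[[0,0,0],0],[[0,0,0],0],[[0,0,0],0],[[0,0,0],0],[[0,0,0],0]]'

```text
clock: 61.45
tool_pos: [0.6302, 0.0041, 0.0627]
orientation: [179.3, -1.5, 8.9]
force: [-1.6, 0.5, 3.6]
opening: 0.0003
```

Emit:
move_arm --increments '[[[0,0,-4],0],[[0,0,-5],0],[[0,0,-6],0],[[0,0,-6],0],[[0,0,-6],0],[[0,0,-6],0],[[0,0,-6],0],[[0,0,-6],0]]'

```text
clock: 62.25
tool_pos: [0.6308, 0.0042, 0.0604]
orientation: [178.8, -2.3, 9.7]
force: [-23.9, 4.4, 54.2]
opening: 0.0009
```

```bash
python3 - <<'E'
from meas import *
print(ctrl.get_obs()["tool_pos"]*1e3,ctrl.get_obs()["force"])
s=ctrl.snapshot("scene")
cv2.imwrite("pics/s20.png",cv2.resize(s["color"][240:330,260:350,::-1],(540,540),interpolation=cv2.INTER_CUBIC))
E
```

```text
[630.77775737   4.15016126  60.40723001] [-23.86197353   4.41783228  54.17121078]
```

View pics/s20.png

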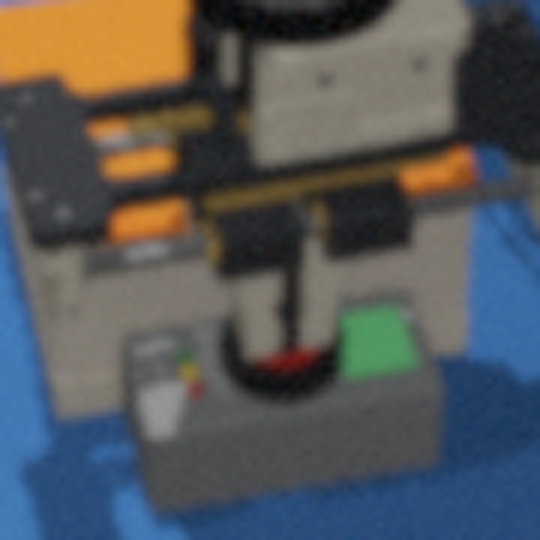

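54 N with no further travel, so the button is bottomed. Back off.

Emit:
move_arm --increments '[[[0,0,2],0],[[0,0,4],0],[[0,0,8],0],[[0,0,15],0],[[0,0,25],0],[[0,0,30],0],[[0,0,30],0],[[0,0,30],0]]'

```text
clock: 63.1
tool_pos: [0.6276, 0.0036, 0.2047]
orientation: [178.8, -1.8, 9.7]
force: [1.0, 0.7, -0.3]
opening: 0.0004
```

Emit:
move_arm --increments '[[[0,0,20],0],[[-6,-30,10],0],[[-8,-42,0],0],[[-8,-42,0],0],[[-8,-42,0],0],[[-8,-42,0],0],[[-8,-42,0],0],[[-4,-20,0],0]]'

```text
clock: 63.9
tool_pos: [0.5801, -0.2615, 0.2387]
orientation: [178.9, -2.2, 10.0]
force: [0.5, 0.6, 0.7]
opening: 0.0004
```

Emit:
move_arm --increments '[[[-8,-40,0],0],[[-8,-42,0],0],[[-8,-42,0],0],[[-4,-20,0],0],[[0,0,0],0],[[0,0,0],0],[[0,0,0],0],[[0,0,0],0]]'

```text
clock: 64.7
tool_pos: [0.5498, -0.414, 0.233]
orientation: [179.1, -1.9, 9.8]
force: [-0.2, -0.4, 0.1]
opening: 0.0004
```

```bash
python3 - <<'E'
from meas import *
print(ctrl.get_obs()["tool_pos"]*1e3,ctrl.get_obs()["force"])
s=ctrl.snapshot("scene");t=ctrl.snapshot("top")
f=lambda a,x,y,w:cv2.resize(a["color"][y:y+w,x:x+w,::-1],(400,400),interpolation=cv2.INTER_CUBIC)
p=(.5382,-.007,np.radians(6.8)); ims=[]
for a,(x,y,w) in((t,(280,150,100)),(s,(240,205,110))):
    im=f(a,x,y,w); q=(proj(a,box(*p,.130,.162,.096,.096)[:4])-[x,y]+.5)*400/w
    cv2.polylines(im,[q.astype(np.int32)],True,(0,0,255),1); ims.append(im)
cv2.imwrite("pics/c21.png",np.hstack(ims))
cv2.imwrite("pics/s21.png",s["color"][:,:,::-1])
E
```

```text
[ 549.83597147 -413.9953985   233.02923869] [-0.20802792 -0.44221903  0.1162106 ]
```

View pics/c21.png

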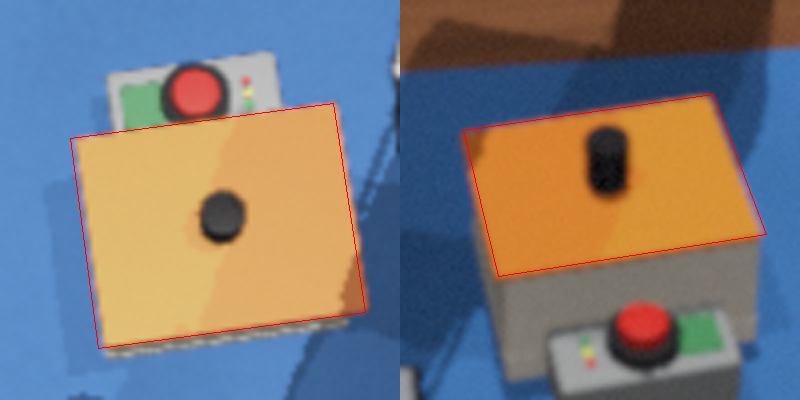

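View pics/s21.png

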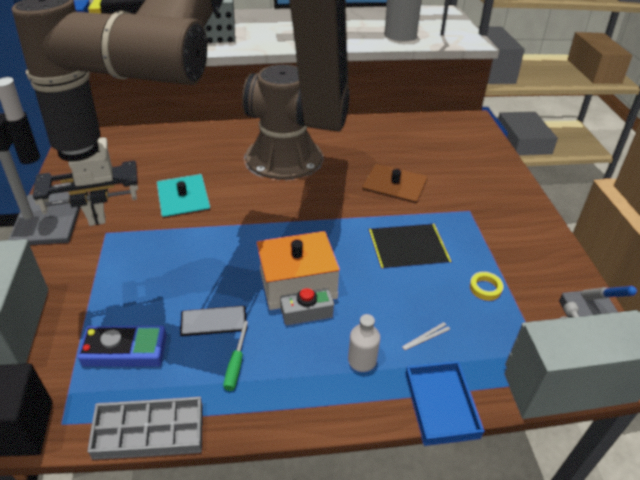

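The lid matches its seated outline in both views, the button is up, and the bystanders have not moved. Handing in.

```bash
python3 -c "
from plant import ctrl
print(ctrl.close_job())"
```

```text
the job is handed in; nothing more can be done
None
```

I finished the whole sequence and handed the job in at about 65 s; no verdict is reported, so what follows rests on my own checks. The lid went onto the mat. The housing, the only spacer on the bench and the cover were then stacked in the pocket. The lid went back on and the start button was pressed with the lid seated.

**Last checks:**
- **Stack:** before the lid went back on, the cover matched the predicted outline of the pocket in both pictures. The spacer beneath showed about 1–2 mm past one end of the cover, by eye.
- **Lid:** it matched its seated outline in both cameras after the press.
- **Button:** the last push reached 54 N with the tool moving only about 2 mm more, so it was fully down. It looked up again afterwards.
- **Bystanders:** they looked where they started in the last pictures, and the gripper was well clear of everything.

**What disagreed or went off plan:**
- **Cover knocked:** it was shifted about 3 cm early in the run, so I measured it again before picking it up.
- **Cover fit:** my first fits of its angle differed between the two cameras by several degrees. I used a rectified top view instead, where its size came out right.
- **Camera offset:** the two cameras differed by up to about 3 mm in x on most things.
- **Button force:** 54 N is above the 40 N limit for the arm or gripper body. The contact was with the fingertips, so I expect it not to count against that limit.
- **Tool tilt:** the tool drifted up to about 2° off vertical, most of it during the button press.

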